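Load the specimen-cup changer and bring up the gauge

ROBOT

A 7-joint arm with a two-finger parallel gripper is mounted at the origin on the work surface. World frame = base frame: x ahead of the robot, y to its left, z up, the work surface at z = 0. Lengths are in mm, angles in rad, forces in N, time in s.
With the tool pointing down it reaches from about 425 to 875 mm from the base axis. Payload 4.7 kg.
Tool frame: the origin (TCP) lies on the mounting face of the last link; the fingertips stand 173 mm ahead of it and the grasp point (between the pads) lies 155 mm ahead of it; y points along the fingers, x is the direction in which the jaws open and shut, and the axes are right-handed (so a half turn about y gives the same grasp; the last joint's range is limited). The gripper opens to 85 mm and grips with 20 to 120 N. Pads are 22 mm wide; open, the fingers measure 114 mm over their backs; the gripper's body (76 mm by 85 mm) begins 54 mm behind the grasp point. The pads swing forward as they close: fully open they stand 13 mm farther back than shut.
Start: joints at [-1.192, 0.321, -0.07, 1.45, 0.023, 1.371, -0.057], TCP at [231.911, 607.226, 404.749] pointing down, gripper open.
Joint ranges: [-2.86, 2.86], [-0.3, 2.09], [-1.38, 1.24], [0.06, 2.45], [-1.56, 4.7], [0.09, 2.05], [-2.69, 2.69]. Speed limits (rad/s): [2.57, 2.57, 3.14, 3.14, 3.14, 3.14, 3.14].

INTERFACE

Orientations are given as [roll, pitch, yaw] about the fixed x, y, z axes, in that order (R = Rz(yaw) Ry(pitch) Rx(roll)).
In Python, from bench import status, optics, sign_off gives the robot as it stands. The module is installed in compiled form; this text tells all that it offers.
- The arm moves only by the tool carry_out, never from a script. Its argument "increments" is a list that holds one entry, the list of rows, each a list of 4 numbers: the shift along the tool's x, y, z in mm, then the turn about the tool's y in degrees. A call has 1 to 5 rows; each row is the pose to reach, as a shift and turn from the pose measured when the call began, along the tool's axes at that moment; what a row does not reach only later rows make up. A row lasts 1/8 s, in which the tool goes at most 62.5 mm and 10.7 degrees, less where a joint would pass 70% of its speed; a pose out of reach is approached as far as the arm can. A call with a gripper value outside its range is refused whole. "gripper" is the finger opening in mm, from 0 to 85.4, set as the call begins (left out, the last holds). The fingers move at their own pace and stop on an object; "newtons" is the grip in N (left out, the last holds). Time passes only in rows, so rows that repeat a pose let the fingers close. It gives the time, the measured TCP pose, the force and the opening at its end, in the units of the state.
- status.get_obs(): the state, without advancing time (a new reading comes with each control period).
- optics.snapshot(name): name is "scene" or "top" or "wrist"; returns the picture (384x512x3 uint8, red, green, blue); there is no depth.
- optics.get_calibration(name): a dict with "camera_matrix" (3x3 intrinsics, pixels), "eye" and "orientation" of the camera in the world; the wrist camera has in their place "mount" (4x4, takes a point from camera to tool coordinates, whose origin is the TCP and whose axes are the tool frame's). Camera axes: x right, y down, z forward; pixel columns grow to the right and rows downward; lengths in mm; the calibration is good to about 2 mm. A picture is of the moment at which its call begins: read the wrist's pose just before it. get_calibration takes no time and is no camera call.
- sign_off(): hands the job in, once; it reports no verdict.
The state is a dict: "clock": time; "q": joint angles; "qd": joint speeds; "joint_efforts": joint torques, N m; "tool_pos": TCP position; "tool_rot": TCP orientation; "wrist_force": force on the tool from outside, world axes, zero at the start; "ft_torque": the same for the moment, N m; "grip_width": finger opening in mm.
Only numpy, scipy, OpenCV 4.12 (cv2) and the standard library are available. Lean on these libraries where they do the work, as an engineer would, in place of code of your own. Each camera call takes 0.05 s, during which the arm holds its last target. There are 200 camera calls.

TASK

Load all the specimen cups waiting on the bench mat into the six-station changer: stand each upright on the middle of the pad in the gap of the clear cover and, after every cup, turn the star handle one detent counter-clockwise (seen from above), so that at the end the cups are on neighbouring pads, the last one beside the rubber buffers, and an empty pad is clicked home in the gap. Walk the heavy gauge unit forward by pushing its two rear corners in turn, keeping it roughly square and not pushing on the sockets in the middle of its back, until its front rests square against both rubber buffers with the lens roughly midway between them. Leave the bottle, screwdriver and jar where they are.

Things in the scene. Friction and masses are not known exactly. Their poses are not given: they have to be found in the camera images.
- changer: Fixed changer: base 400 mm across, origin on the bench on the platter's axis; -x is its loading side, facing the robot. Platter radius 179, top at z 48 mm, 8 mm rim, boss of radius 85 and height 26 mm, six flat pads (78 mm) 130 mm from the axis. Clear cover at z 128 to 132 mm (pillar heads to 137) covers all pads but the one in the gap at -x: from 45 mm off the axis outwards, 145 mm wide 94 mm out, 230 at the pad's middle.
- carousel (a joint): Platter angle, rad, positive counter-clockwise from above, 0 at the start (a pad in the gap), turns without end both ways. A sprung roller on a six-lobed index plate gives a detent every 1.0472 rad, each with a pad in the gap. The peak is half-way; let go, the platter springs to the nearest detent (0.4 Nm turns it past the peak; damped).
- star (a point): Centre of the star handle on the platter's axis, z 154 mm, turning with the platter; its x lies along the changer's x at the start. Black hub 60 mm across (z 140 to 166), six level 10 mm spokes with 22 mm balls centred 66 mm from the axis, at 30, 90, 150.. degrees in this point's axes, so midway between pads: at a detent two spokes stand 30 degrees either side of the line to the gap. Push a spoke sideways or pinch a ball; a shut gripper fits between two.
- place0 (a point): Fixed point: where the centre (half-way up) of a cup comes when it stands on the pad in the loading gap (the changer's -x direction); 83 mm above the bench, 35 mm over the platter, 130 mm from the axis.
- place1 (a point): Fixed point: where the centre (half-way up) of a cup comes when it stands one pad place (60 degrees) counter-clockwise from the gap, under the cover, beside the buffers; 83 mm above the bench, 35 mm over the platter, 130 mm from the axis.
- place2 (a point): Fixed point: where the centre (half-way up) of a cup comes when it stands two pad places (120 degrees) counter-clockwise from the gap, under the cover; 83 mm above the bench, 35 mm over the platter, 130 mm from the axis.
- place3 (a point): Fixed point: where the centre (half-way up) of a cup comes when it stands three pad places (180 degrees) from the gap, under the cover; 83 mm above the bench, 35 mm over the platter, 130 mm from the axis.
- place4 (a point): Fixed point: where the centre (half-way up) of a cup comes when it stands four pad places (240 degrees) counter-clockwise from the gap, under the cover; 83 mm above the bench, 35 mm over the platter, 130 mm from the axis.
- cup0_mid (a point): Centre (half-way up, 35 mm over its underside) of a specimen cup, z up along its axis: steel cup 58 mm across with a white collar 66 mm across and 18 mm high round its foot; 70 mm high in all, 0.32 kg, open at the top. The cups are all alike; three or four of them are there, standing on the dark mat.
- cup1_mid (a point): Centre (half-way up, 35 mm over its underside) of a specimen cup, z up along its axis: steel cup 58 mm across with a white collar 66 mm across and 18 mm high round its foot; 70 mm high in all, 0.32 kg, open at the top. The cups are all alike; three or four of them are there, standing on the dark mat.
- cup2_mid (a point): Centre (half-way up, 35 mm over its underside) of a specimen cup, z up along its axis: steel cup 58 mm across with a white collar 66 mm across and 18 mm high round its foot; 70 mm high in all, 0.32 kg, open at the top. The cups are all alike; three or four of them are there, standing on the dark mat.
- cup3_mid (a point): Centre (half-way up, 35 mm over its underside) of a specimen cup, z up along its axis: steel cup 58 mm across with a white collar 66 mm across and 18 mm high round its foot; 70 mm high in all, 0.32 kg, open at the top. The cups are all alike; three or four of them are there, standing on the dark mat.
- cup4_mid (a point): Centre (half-way up, 35 mm over its underside) of a specimen cup, z up along its axis: steel cup 58 mm across with a white collar 66 mm across and 18 mm high round its foot; 70 mm high in all, 0.32 kg, open at the top. The cups are all alike; three or four of them are there, standing on the dark mat.
- unit_front (a point): Middle of the lower front edge (bench height) of the gauge unit: dark case 140 mm deep (x), 200 wide (y), 100 high, 2.2 kg, on rubber (10 to 18 N slide it); x points forward. A lens barrel 40 mm across stands 30 mm out of the front, 75 mm up, and passes between the buffers.
- sockets: Panel of three sockets in the middle of the gauge unit's back, not to be pushed; origin at its centre on the back face, 55 mm above the bench; x forward (140 mm to the front), y to the unit's left. It spans y -59 to 59 mm, 25 to 85 mm above the bench, and stands out 22 mm; push on the bare back beside it (y 65 to 95 mm either side, 10 to 95 mm above the bench).
- stop_mid (a point): Bench point midway between and below the outer faces of the two rubber buffers (24 mm across, 50 mm either side along y, 55 mm up) on the changer's pillars; x points to the platter's axis 214 mm away, the way the gauge unit goes. With the unit home, unit_front lies on this point with the same axes.
- solvent: White plastic bottle with black cap, 64 mm across, 170 mm high, standing; origin at its foot. Leave alone.
- driver: Screwdriver lying on the bench between robot and changer; origin under its middle. Leave alone.
- grease: White grease jar with metal lid, 48 mm across, 50 mm high, standing; origin at its foot. Leave alone.
Things that resemble listed ones, but are neither listed nor needed, are in the scene too. Leave any green or yellow look-alike of the part that bears cup2_mid alone. What is shaped like the part that bears cup0_mid but yellow is not meant.

How it is judged (in metres and radians):
On the way, in this order (a step that is already met when the one before it is completed fails the run):
1. a first cup stands on the pad in the gap, platter in its detent, cup let go (distance between any of cup0_mid, cup1_mid, cup2_mid, cup3_mid, cup4_mid and place0 below 0.012 m and (angle between the x axis of star and the x axis of changer, either way round below 0.045 rad or angle between the x axis of star and the x axis of changer, either way round between 1.0022 and 1.0922 rad) and contact force between the fingers and cup0 below 0.1 N and contact force between the fingers and cup1 below 0.1 N and contact force between the fingers and cup2 below 0.1 N and contact force between the fingers and cup3 below 0.1 N and contact force between the fingers and cup4 below 0.1 N), for 0.2 s.
2. the platter has been turned one detent counter-clockwise, so that a cup is beside the buffers (distance between any of cup0_mid, cup1_mid, cup2_mid, cup3_mid, cup4_mid and place1 below 0.012 m and (angle between the x axis of star and the x axis of changer, either way round below 0.045 rad or angle between the x axis of star and the x axis of changer, either way round between 1.0022 and 1.0922 rad)), for 0.2 s.
3. a second cup stands on the pad now in the gap, let go, the first still on the next pad (all of step 2 and distance between any of cup0_mid, cup1_mid, cup2_mid, cup3_mid, cup4_mid and place0 below 0.012 m and contact force between the fingers and cup0 below 0.1 N and contact force between the fingers and cup1 below 0.1 N and contact force between the fingers and cup2 below 0.1 N and contact force between the fingers and cup3 below 0.1 N and contact force between the fingers and cup4 below 0.1 N), for 0.2 s.
4. the platter has been turned one detent further: two cups on the two pads after the gap (all of step 2 and distance between any of cup0_mid, cup1_mid, cup2_mid, cup3_mid, cup4_mid and place2 below 0.012 m), for 0.2 s.
At the end, for the whole second after the job is handed in: Every cup upright, within 12 mm of a pad place, on the places next counter-clockwise from the gap with none empty between; gap pad empty; platter within 0.045 rad of a detent; gauge front within 6 mm of the buffers, 22 mm sideways, 0.07 rad of square; at rest, let go (((distance between any of cup0_mid, cup1_mid, cup2_mid, cup3_mid, cup4_mid and place1 below 0.012 m and distance between any of cup0_mid, cup1_mid, cup2_mid, cup3_mid, cup4_mid and place2 below 0.012 m and distance between any of cup0_mid, cup1_mid, cup2_mid, cup3_mid, cup4_mid and place3 below 0.012 m and (distance between cup0_mid and place1 below 0.012 m or distance between cup0_mid and place2 below 0.012 m or distance between cup0_mid and place3 below 0.012 m) and (distance between cup1_mid and place1 below 0.012 m or distance between cup1_mid and place2 below 0.012 m or distance between cup1_mid and place3 below 0.012 m) and (distance between cup2_mid and place1 below 0.012 m or distance between cup2_mid and place2 below 0.012 m or distance between cup2_mid and place3 below 0.012 m) and (distance between cup3_mid and place1 below 0.012 m or distance between cup3_mid and place2 below 0.012 m or distance between cup3_mid and place3 below 0.012 m) and (distance between cup4_mid and place1 below 0.012 m or distance between cup4_mid and place2 below 0.012 m or distance between cup4_mid and place3 below 0.012 m)) or (distance between any of cup0_mid, cup1_mid, cup2_mid, cup3_mid, cup4_mid and place1 below 0.012 m and distance between any of cup0_mid, cup1_mid, cup2_mid, cup3_mid, cup4_mid and place2 below 0.012 m and distance between any of cup0_mid, cup1_mid, cup2_mid, cup3_mid, cup4_mid and place3 below 0.012 m and distance between any of cup0_mid, cup1_mid, cup2_mid, cup3_mid, cup4_mid and place4 below 0.012 m and (distance between cup0_mid and place1 below 0.012 m or distance between cup0_mid and place2 below 0.012 m or distance between cup0_mid and place3 below 0.012 m or distance between cup0_mid and place4 below 0.012 m) and (distance between cup1_mid and place1 below 0.012 m or distance between cup1_mid and place2 below 0.012 m or distance between cup1_mid and place3 below 0.012 m or distance between cup1_mid and place4 below 0.012 m) and (distance between cup2_mid and place1 below 0.012 m or distance between cup2_mid and place2 below 0.012 m or distance between cup2_mid and place3 below 0.012 m or distance between cup2_mid and place4 below 0.012 m) and (distance between cup3_mid and place1 below 0.012 m or distance between cup3_mid and place2 below 0.012 m or distance between cup3_mid and place3 below 0.012 m or distance between cup3_mid and place4 below 0.012 m) and (distance between cup4_mid and place1 below 0.012 m or distance between cup4_mid and place2 below 0.012 m or distance between cup4_mid and place3 below 0.012 m or distance between cup4_mid and place4 below 0.012 m))) and angle between each of cup0_mid, cup1_mid, cup2_mid, cup3_mid, cup4_mid's own z axis and vertical below 0.08 rad and (angle between the x axis of star and the x axis of changer, either way round below 0.045 rad or angle between the x axis of star and the x axis of changer, either way round between 1.0022 and 1.0922 rad) and contact force between the fingers and cup0 below 0.1 N and contact force between the fingers and cup1 below 0.1 N and contact force between the fingers and cup2 below 0.1 N and contact force between the fingers and cup3 below 0.1 N and contact force between the fingers and cup4 below 0.1 N and x of unit_front in the frame of stop_mid above -0.006 m and y of unit_front in the frame of stop_mid between -0.022 and 0.022 m and angle between the x axis of unit_front and the x axis of stop_mid, either way round below 0.07 rad and velocity of joint carousel between -0.05 and 0.05 rad/s and linear speed of unit below 0.01 m/s); the robot touches nothing.
It fails at once if the sockets on the back of the gauge unit are pushed (over 3 N) (contact force between any of the fingers, the arm and sockets above 3 N).
It fails at once if the gauge unit is slewed more than 0.45 rad away from square to the buffers (angle between the x axis of unit_front and the x axis of stop_mid, either way round above 0.45 rad).
It fails at once if the bottle, screwdriver or jar is moved more than 30 mm (distance of any of solvent, driver, grease from where it was at the start of the episode above 0.03 m).
Of cup0, cup1, cup2, cup3, cup4 only 3 to 4 are there at a start; the rules pass over those that are not, and their reading is None.
At some moment in a run one of cup0, cup1, cup2, cup3, cup4 may be knocked a few centimetres aside while the robot is not near it.
It also fails if it takes over 210 s, if anything falls off the work surface, if the arm or the gripper's body presses on something with over 40 N, if the wrist force passes 120 N, or if a joint passes its speed limit or range.

## Working session

There is one attempt and no reset: what is moved stays moved. The work goes in short steps, Python scripts to look and compute and a tool call to move; the robot and the scene stay as the last step left them, time stands still between calls to the robot, and variables do not carry over. Pictures are saved under pics/ and viewed, about 12 in all and at most 16, crops included, and the job is handed in when it is done.

Besides the shell and the picture viewer there is one more tool, called after "Request:" as name(argument=value, ...) on one line, values as JSON. carry_out: Moves the arm, as the interface text tells. Its arguments: {"type":"object","properties":{"increments":{"type":"array"},"gripper":{"type":"number"},"newtons":{"type":"number"}},"required":["increments"]}

```bash
mkdir -p pics; python3 - <<'E'
from bench import status, optics
import cv2,json
print(status.get_obs())
for n in ("scene","top","wrist"):
    im=optics.snapshot(n); cv2.imwrite(f"pics/{n}0.png",im[:,:,::-1]); print(n,optics.get_calibration(n))
a=cv2.imread("pics/scene0.png");b=cv2.imread("pics/top0.png")
E
```

```text
{'clock': 0.0, 'q': array([-1.19191556,  0.32184617, -0.07008371,  1.45165871,  0.02262329,
        1.37074948, -0.05691523]), 'qd': array([-9.87858992e-06, -1.58419114e-03, -6.83360845e-04,  1.33072771e-03,
        6.12351409e-05,  1.56444624e-03, -2.64009248e-04]), 'joint_efforts': array([ 1.56121972e-03, -4.93582821e+01, -3.81878531e-01, -3.14324999e+01,
        1.28955737e-02,  1.15828734e-02, -8.54111022e-06]), 'tool_pos': array([231.85059097, 607.04168449, 403.61628887]), 'tool_rot': array([-1.57091409,  0.00187097,  1.20603411]), 'wrist_force': array([0.27024717, 0.11632722, 0.12843833]), 'ft_torque': array([0.00482986, 0.00987446, 0.00972432]), 'grip_width': 85.29322683187081}
scene {'camera_matrix': array([[415.0827029 ,   0.        , 258.14978727],
       [  0.        , 415.0827029 , 191.89889688],
       [  0.        ,   0.        ,   1.        ]]), 'eye': array([1590.92669395,  153.6153195 , 1169.74731977]), 'orientation': array([-2.31545104, -0.01540223,  1.6424933 ])}
top {'camera_matrix': array([[346.55312617,   0.        , 252.33892925],
       [  0.        , 346.55312617, 190.02149224],
       [  0.        ,   0.        ,   1.        ]]), 'eye': array([ 328.78922953,   82.42414256, 1079.62370258]), 'orientation': array([-2.9979807 ,  0.02620658, -1.57302555])}
wrist {'camera_matrix': array([[301.99993307,   0.        , 254.93676727],
       [  0.        , 301.99993307, 197.42325269],
       [  0.        ,   0.        ,   1.        ]]), 'mount': array([[ 9.99999675e-01,  7.26184694e-04, -3.49407677e-04,
        -1.06805282e+00],
       [ 5.40767875e-04, -2.83214471e-01,  9.59056448e-01,
         3.14668517e+01],
       [ 5.97494803e-04, -9.59056326e-01, -2.83214771e-01,
         7.16549501e+01],
       [ 0.00000000e+00,  0.00000000e+00,  0.00000000e+00,
         1.00000000e+00]])}
```

View pics/top0.png

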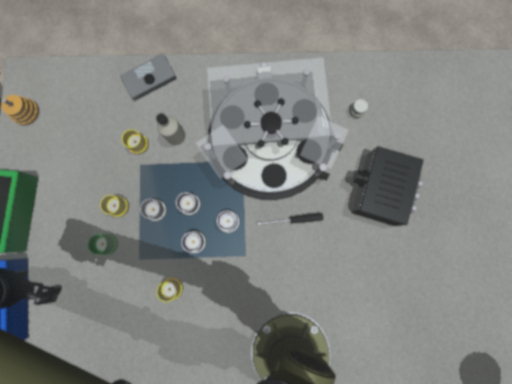

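View pics/scene0.png

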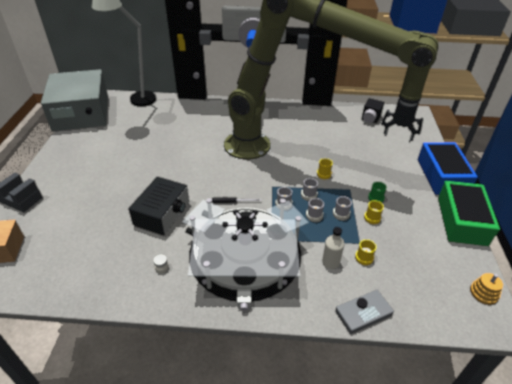

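```bash
cat > h.py <<'E'
import numpy as np, cv2
from scipy.spatial.transform import Rotation as Ro
from bench import status, optics
def cam(n,obs=None):
    c=optics.get_calibration(n);K=c["camera_matrix"]
    if n!="wrist": return K,Ro.from_euler("xyz",c["orientation"]).as_matrix(),np.array(c["eye"])
    obs=obs or status.get_obs(); R=Ro.from_euler("xyz",obs["tool_rot"]).as_matrix(); M=c["mount"]
    return K,R@M[:3,:3],R@M[:3,3]+obs["tool_pos"]
def ray(n,px,z,cm=None):
    K,R,e=cm or cam(n); d=R@np.linalg.solve(K,[px[0],px[1],1.]); return e+d*(z-e[2])/d[2]
def proj(n,p,cm=None):
    K,R,e=cm or cam(n); v=K@(R.T@(np.array(p,float)-e)); return v[:2]/v[2]
def snap(n,f):
    o=status.get_obs(); cm=cam(n,o); im=optics.snapshot(n)[:,:,::-1].copy(); cv2.imwrite(f"pics/{f}.png",im); return im,cm,o
def togo(p,yaw=None,o=None):
    "tool-axis shift taking the TCP to p"
    o=o or status.get_obs(); R=Ro.from_euler("xyz",o["tool_rot"]).as_matrix(); return np.round(R.T@(np.array(p)-o["tool_pos"]),1)
E
python3 - <<'E'
from h import *
a=cv2.imread("pics/top0.png")
c=a[50:270,90:440]; cv2.imwrite("pics/c1.png",cv2.resize(c,None,fx=2.28,fy=2.28,interpolation=cv2.INTER_CUBIC))
for n,p,z in [("hub",(271,122),166),("pad",(274,176),48),("c",(153,209),70),("c",(187.5,203),70),("c",(228,220),70),("c",(193,240),70),
 ("mat",(141,165),0),("mat",(246,258),0),("u1",(375,148),100),("u2",(423,158),100),("u3",(403,224),100),("u4",(355,211),100),("drvL",(258,223),5),("drvR",(323,215),10),("bottle",(162,118),170),("jar",(360,106),50)]:
    print(n,p,np.round(ray("top",p,z)))
E
```

```text
hub (271, 122) [649.  55. 166.]
pad (274, 176) [520.  44.  48.]
c (153, 209) [420. 401.  70.]
c (187.5, 203) [437. 300.  70.]
c (228, 220) [387. 180.  70.]
c (193, 240) [330. 281.  70.]
mat (141, 165) [568. 468.   0.]
mat (246, 258) [275. 130.   0.]
u1 (375, 148) [ 591. -246.  100.]
u2 (423, 158) [ 560. -380.  100.]
u3 (403, 224) [ 372. -312.  100.]
u4 (355, 211) [ 409. -181.  100.]
drvL (258, 223) [381.  93.   5.]
drvR (323, 215) [ 405. -107.   10.]
bottle (162, 118) [662. 354. 170.]
jar (360, 106) [ 738. -224.   50.]
```

View pics/c1.png

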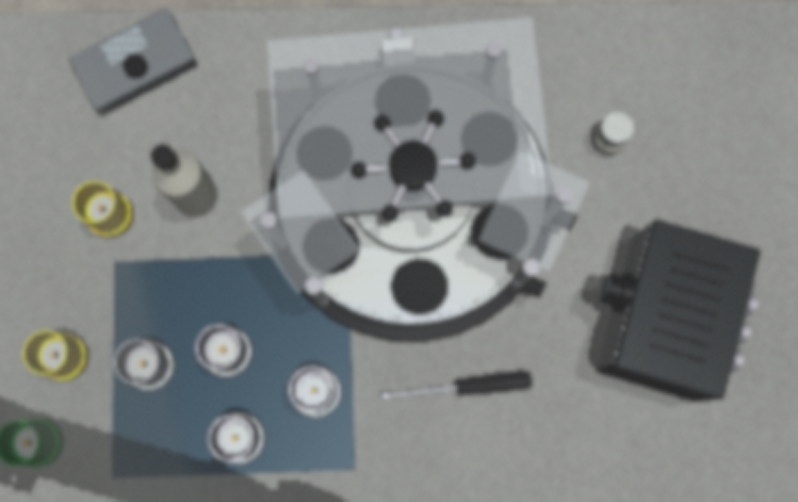

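Top view: four silver cups with white collars stand on the mat (px (153,209), (187,203), (228,220), (193,240)). These fit the description. The yellow cups at (135,141), (114,205), (169,289) and the green one at (101,243) are look-alikes and stay put. The crop confirms all of this. The hub at (271,122) and gap pad at (274,176) measure 129.5 mm apart, against 130 expected. The unit is at right, its lens facing the buffers.

Request:
carry_out(increments=[[[-32, 0, -45, 10.3], [-64, 0, -90, 20.6], [-96, 0, -135, 30.9], [-128, 0, -180, 41.2], [-160, 0, -225, 51.5]]])

```text
clock: 0.78
tool_pos: [385.7, 375.6, 404.0]
tool_rot: [-1.572, 0.001, 0.301]
wrist_force: [0.3, 0.7, 0.1]
grip_width: 85.1
```

Request:
carry_out(increments=[[[0, 0, 0, 10.3], [0, 0, 0, 20.6], [0, 0, 0, 30.9], [0, 0, 0, 41.2], [0, 0, 0, 51.5]]])

```text
clock: 1.4
tool_pos: [385.6, 375.5, 403.7]
tool_rot: [-1.573, -0.0, -0.604]
wrist_force: [0.6, -0.1, 0.2]
grip_width: 85.2
```

Request:
carry_out(increments=[[[0, 0, 0, 10.3], [0, 0, 0, 20.6], [0, 0, 0, 30.9], [0, 0, 0, 41.2], [0, 0, 0, 51.5]]])

```text
clock: 2.02
tool_pos: [385.5, 375.4, 403.4]
tool_rot: [-1.572, -0.002, -1.508]
wrist_force: [-0.2, 0.1, -0.9]
grip_width: 85.3
```

```bash
python3 - <<'E'
from h import *
w,cw,o=snap("wrist","w1"); t,ct,_=snap("top","t1"); print(o["q"])
cv2.imwrite("pics/v1.png",np.hstack([w,t])[:, :][::1] if 0 else cv2.resize(np.hstack([w,t]),(800,300)))
for p in [(420,401),(437,300),(387,180),(330,281)]: print(p,np.round(proj("wrist",(*p,70),cw)))
E
```

```text
[-1.04360975  0.08187723  0.23558175  1.73940584 -0.01904483  1.32516216
 -2.31237233]
(420, 401) [229. 145.]
(437, 300) [333. 134.]
(387, 180) [441. 191.]
(330, 281) [337. 236.]
```

View pics/v1.png

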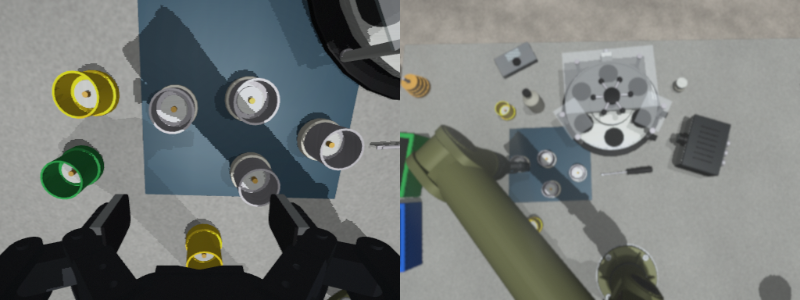

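```bash
python3 - <<'E'
from h import *
w=cv2.imread("pics/w1.png"); cw=cam("wrist")
for p in [(173.5,110),(254,100),(337.5,150),(258,187)]:
    p=np.array(p)*1.28; print(p,np.round(ray("wrist",p,70,cw),1))
# orange dots in both views
t=cv2.imread("pics/top0.png")
for nm,im in (("w",w),("t",t)):
    h=cv2.cvtColor(im,cv2.COLOR_BGR2HSV); m=cv2.inRange(h,(8,110,90),(28,255,255))
    n,_,s,c=cv2.connectedComponentsWithStats(m)
    print(nm,[(s[i,4],c[i].round(1).tolist()) for i in range(1,n) if 2<s[i,4]<120])
h=[]
print(togo((0,0,0)))
E
```

```text
[222.08 140.8 ] [423.8 408.5  70. ]
[325.12 128.  ] [443.  308.6  70. ]
[432. 192.] [386.2 189.   70. ]
[330.24 239.36] [325.8 287.1  70. ]
w [(np.int32(47), [108.9, 120.4]), (np.int32(41), [321.9, 128.3]), (np.int32(44), [222.1, 139.4]), (np.int32(4), [134.5, 145.5]), (np.int32(38), [423.8, 185.2]), (np.int32(34), [90.9, 221.6]), (np.int32(34), [326.0, 231.1])]
t [(np.int32(81), [128.7, 135.9]), (np.int32(16), [143.9, 142.1]), (np.int32(3), [147.0, 142.0]), (np.int32(22), [133.5, 150.3]), (np.int32(9), [113.8, 197.6]), (np.int32(13), [112.5, 213.5]), (np.int32(4), [166.5, 281.0]), (np.int32(5), [179.4, 283.2])]
[ 347.4  404.7 -409.6]
```

Request:
carry_out(increments=[[[24, 25, 17, -1.3], [48, 50, 35, -1.3], [72, 75, 52, -1.3], [72, 75, 52, -1.3], [72, 75, 52, -1.3]]])

```text
clock: 2.75
tool_pos: [441.9, 307.7, 328.8]
tool_rot: [-1.572, -0.001, -1.478]
wrist_force: [-0.3, 0.2, -0.1]
grip_width: 84.9
```

```bash
cat > dots.py <<'E'
from h import *
def dots(im):
    h=cv2.cvtColor(im,cv2.COLOR_BGR2HSV); m=cv2.inRange(h,(8,110,90),(28,255,255))
    n,_,s,c=cv2.connectedComponentsWithStats(m)
    return [(int(s[i,4]),c[i].round(1)) for i in range(1,n) if 8<s[i,4]<400]
E
python3 - <<'E'
from dots import *
w,cw,o=snap("wrist","w2"); print(o["tool_pos"],o["tool_rot"])
for a,c in dots(w): print(a,c,ray("wrist",c,5,cw).round(1),ray("wrist",c,15,cw).round(1))
E
```

```text
[441.91407377 307.67328447 328.83354726] [-1.57225829e+00 -1.29595906e-03 -1.47759134e+00]
73 [255.9 194.3] [430.4 303.9   5. ] [433.3 304.2  15. ]
85 [135.9 203. ] [409.9 424.3   5. ] [413.5 420.5  15. ]
34 [379.4 259.4] [370.2 164.6   5. ] [375.1 169.7  15. ]
55 [264.3 308.9] [296.5 281.6   5. ] [304.  282.7  15. ]
```

View pics/w2.png

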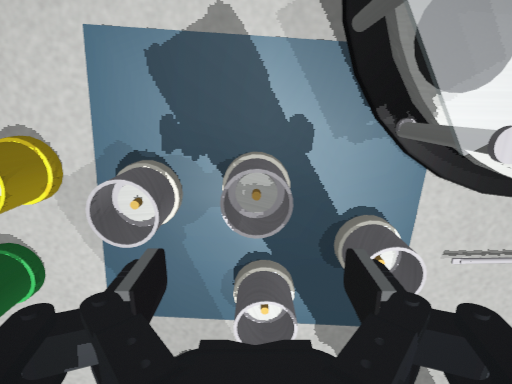

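The wrist view shows the target cup's rim centred at (257,202), with its orange floor dot at (256,194). The jaws are below, symmetric about the same column. I'll triangulate the dots next.

```bash
python3 - <<'E'
from dots import *
o1=dict(tool_pos=np.array([385.5,375.4,403.4]),tool_rot=np.array([-1.572,-.002,-1.508]))
c1=cam("wrist",o1);c2=cam("wrist")
P=lambda c:c[0]@np.hstack([c[1].T,(-c[1].T@c[2])[:,None]])
for a,b in [((321.9,128.3),(255.9,194.3)),((222.1,139.4),(135.9,203)),((423.8,185.2),(379.4,259.4)),((326,231.1),(264.3,308.9))]:
    X=cv2.triangulatePoints(P(c1),P(c2),np.array(a,float),np.array(b,float)).ravel(); X=X[:3]/X[3]; print(X.round(1), ray("wrist",b,38,c2).round(1))
print("rim",ray("wrist",(257,202),70,c2).round(1))
E
```

```text
[440.9 305.5  42.5] [439.8 305.5  38. ]
[422.3 411.4  40.7] [421.5 412.5  38. ]
[384.8 179.7  35.6] [386.4 181.8  38. ]
[323.5 285.7  41.8] [320.9 285.6  38. ]
rim [442.7 305.   70. ]
```

Request:
carry_out(increments=[[[2, 40, -0.6, 0], [2, 80, -0.6, 0], [2, 124, -0.6, 0], [2, 124, -0.6, 0], [2, 124, -0.6, 0]]])

```text
clock: 3.42
tool_pos: [441.8, 307.1, 207.1]
tool_rot: [-1.569, 0.001, -1.475]
wrist_force: [0.4, -0.3, 0.6]
grip_width: 85.5
```

Request:
carry_out(increments=[[[0, 0, 0, 0], [0, 0, 0, 0], [0, 0, 0, 0], [0, 0, 0, 0], [0, 0, 0, 0]]], gripper=45, newtons=40)

```text
clock: 4.05
tool_pos: [442.8, 307.8, 209.6]
tool_rot: [-1.566, 0.003, -1.475]
wrist_force: [-0.0, 0.1, 6.7]
grip_width: 57.2
```

Request:
carry_out(increments=[[[0, -30, 0, 0], [0, -80, 0, 0], [0, -130, 0, 0], [0, -155, 0, 0], [0, -155, 0, 0]]])

```text
clock: 4.68
tool_pos: [442.6, 307.4, 367.0]
tool_rot: [-1.562, 0.007, -1.475]
wrist_force: [-0.5, 0.4, -3.7]
grip_width: 56.9
```

Request:
carry_out(increments=[[[50, 0, 8, 0], [100, 0, 16, 0], [150, 0, 24, 0], [160, 0, 25, 0], [160, 0, 25, 0]]])

```text
clock: 5.3
tool_pos: [482.3, 149.9, 364.7]
tool_rot: [-1.565, 0.006, -1.477]
wrist_force: [0.3, 0.6, -3.3]
grip_width: 56.7
```

```bash
python3 - <<'E'
from h import *
w,cw,o=snap("wrist","w3"); print(o["tool_pos"],o["tool_rot"])
for n,p in dict(hub=(649,55,166),pad=(520,44,48)).items(): print(n,proj("wrist",p,cw).round(1))
E
```

```text
[482.27200632 149.88187935 364.72773335] [-1.5646503   0.0063317  -1.47706553]
hub [498.1 -84.8]
pad [370.6 159. ]
```

View pics/w3.png

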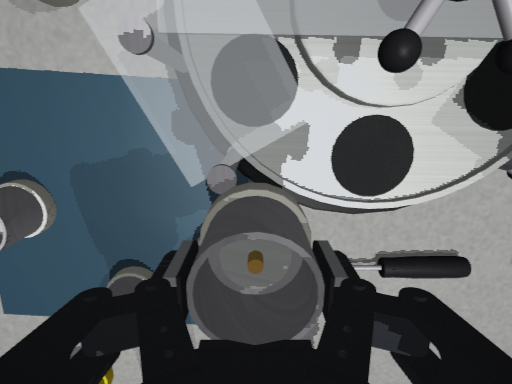

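The gap pad is the black ellipse at (372,156), within 3 px of the prediction. The cup is held straight in the jaws. I'll fit the pad and compute how far to go.

```bash
python3 - <<'E'
from h import *
w=cv2.imread("pics/w3.png"); cw=cam("wrist")
g=cv2.cvtColor(w,cv2.COLOR_BGR2GRAY)
m=(g<45).astype(np.uint8)
n,l,s,c=cv2.connectedComponentsWithStats(m)
k=l[156,372]; print(s[k]); cs,_=cv2.findContours((l==k).astype(np.uint8),0,1)
e=cv2.fitEllipse(cs[0]); print(e); pad=ray("wrist",e[0],48,cw); print("pad",pad.round(1))
pts=np.array([ray("wrist",q[0],48,cw)[:2] for q in cs[0]],np.float32); print(cv2.minEnclosingCircle(pts))
b=ray("wrist",(400,50),154,cw); print("ball",b.round(1))
for f in (209,):
  print("togo",togo((pad[0],pad[1],status.get_obs()["tool_pos"][2])))
E
```

```text
[ 332  115   81   80 5024]
((372.0328063964844, 154.78761291503906), (74.97822570800781, 83.77958679199219), 47.59739303588867)
pad [524.2  45.   48. ]
((522.6679077148438, 44.817657470703125), 38.09844207763672)
ball [592.8  83.1 154. ]
togo [109.8  -0.5  31.7]
```

Request:
carry_out(increments=[[[40, 0, 11, 0], [80, 0, 22, 0], [110, 0, 32, 0], [110, 0, 32, 0], [110, 0, 32, 0]]])

```text
clock: 5.98
tool_pos: [524.2, 47.0, 363.8]
tool_rot: [-1.566, 0.007, -1.472]
wrist_force: [0.4, -1.3, -3.0]
grip_width: 57.1
```

Request:
carry_out(increments=[[[0, 35, 0, 0], [0, 70, 0, 0], [0, 95, 0, 0], [0, 101, 0, 0], [0, 101, 0, 0]]])

```text
clock: 6.6
tool_pos: [524.7, 49.0, 263.0]
tool_rot: [-1.566, 0.008, -1.47]
wrist_force: [-0.0, -1.1, -2.9]
grip_width: 56.6
```

Request:
carry_out(increments=[[[4, 0, 0, 0], [5, 3, -0.5, 0], [5, 5, -0.5, 0], [5, 5, -0.5, 0]]])

```text
clock: 7.1
tool_pos: [524.6, 44.0, 257.9]
tool_rot: [-1.566, 0.008, -1.47]
wrist_force: [0.2, 0.3, -3.9]
grip_width: 57.0
```

Request:
carry_out(increments=[[[0, 1, 0, 0], [0, 2, 0, 0], [0, 2, 0, 0]]])

```text
clock: 7.48
tool_pos: [524.9, 43.9, 257.7]
tool_rot: [-1.566, 0.009, -1.47]
wrist_force: [-4.6, -0.3, 10.1]
grip_width: 57.2
```

Request:
carry_out(increments=[[[0, 0, 0, 0], [0, 0, 0, 0], [0, 0, 0, 0], [0, 0, 0, 0], [0, 0, 0, 0]]], gripper=80)

```text
clock: 8.1
tool_pos: [524.9, 43.9, 257.6]
tool_rot: [-1.566, 0.008, -1.47]
wrist_force: [-0.7, 0.4, 0.1]
grip_width: 80.3
```

Request:
carry_out(increments=[[[0, -20, 0, 0], [0, -60, 0, 0], [0, -110, 0, 0], [0, -140, 0, 0], [0, -140, 0, 0]]])

```text
clock: 8.72
tool_pos: [525.1, 42.5, 400.2]
tool_rot: [-1.561, 0.01, -1.47]
wrist_force: [0.0, -0.0, -0.2]
grip_width: 80.3
```

```bash
python3 - <<'E'
from dots import *
w,cw,o=snap("wrist","w4"); print(o["tool_pos"],o["tool_rot"],o["q"])
for a,c in dots(w): print(a,c,ray("wrist",c,88,cw).round(1))
for th in (0,): print("hubtogo",togo((653,56,o["tool_pos"][2])))
E
```

```text
[525.06445636  42.47039436 400.23468927] [-1.56054688  0.00963487 -1.47028854] [-0.66787262  0.05080768  0.56262837  1.78453623 -0.03801751  1.30394636
 -1.56646369]
43 [254.9 193. ] [521.4  43.9  88. ]
hubtogo [ -0.4  -1.  129.2]
```

View pics/w4.png

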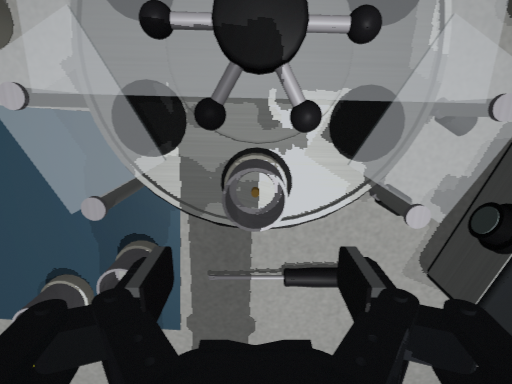

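```bash
python3 - <<'E'
from h import *
cw=cam("wrist"); q=[ray("wrist",p,154,cw) for p in [(156,20),(367,24),(210,115),(306,116)]]
for a in q: print(a.round(1))
ax=(q[0]+q[1])/2; print("axis",ax.round(1), "lower mid",((q[2]+q[3])/2).round(1))
E
```

```text
[644.4 118.4 154. ]
[655.3 -14.  154. ]
[590.1  81.  154. ]
[596.1  15.8 154. ]
axis [649.8  52.2 154. ] lower mid [593.1  48.4 154. ]
```

Request:
carry_out(increments=[[[0, 0, 20, 0.5], [0, 0, 40, 0.9], [-1, 0, 60, 0.9], [-1, 0, 82, 0.9], [-1, 0, 82, 0.9]]], gripper=0)

```text
clock: 9.4
tool_pos: [606.4, 52.2, 396.6]
tool_rot: [-1.567, 0.008, -1.486]
wrist_force: [-0.5, 0.5, 0.3]
grip_width: -0.2
```

Request:
carry_out(increments=[[[1, 25, -2, 0], [1, 50, -2, 0], [1, 70, -2, 0], [1, 77, -2, 0], [1, 77, -2, 0]]])

```text
clock: 10.02
tool_pos: [604.5, 51.6, 319.4]
tool_rot: [-1.568, 0.007, -1.486]
wrist_force: [-0.4, 0.0, 0.7]
grip_width: 0.5
```

Request:
carry_out(increments=[[[4.1, 0, 0.2, -5], [8.2, 0, 0.7, -10], [12.2, 0, 1.6, -15], [16.1, 0, 2.8, -20], [16.1, 0, 2.8, -20]]])

```text
clock: 10.65
tool_pos: [607.4, 38.5, 320.2]
tool_rot: [-1.567, 0.013, -1.134]
wrist_force: [-7.0, 4.8, 3.8]
grip_width: -0.1
```

Request:
carry_out(increments=[[[5, 0, 0.2, -5], [10, 0, 0.7, -10], [15, 0, 1.8, -15], [19, 0, 3.2, -20], [19, 0, 3.2, -20]]])

```text
clock: 11.28
tool_pos: [617.7, 22.6, 320.8]
tool_rot: [-1.564, 0.012, -0.784]
wrist_force: [-2.1, -0.6, 0.6]
grip_width: -0.0
```

Request:
carry_out(increments=[[[4.1, 0, 0.2, -5], [8.2, 0, 0.7, -10], [12.2, 0, 1.6, -15], [17, 0, 2.8, -20], [17, 0, 2.8, -20]]])

```text
clock: 11.9
tool_pos: [632.3, 12.2, 321.6]
tool_rot: [-1.559, 0.007, -0.437]
wrist_force: [-0.6, 0.6, 0.1]
grip_width: 0.0
```

Request:
carry_out(increments=[[[0, -30, 0, 0], [0, -60, 0, 0], [0, -90, 0, 0], [0, -90, 0, 0]]])

```text
clock: 12.4
tool_pos: [633.2, 10.8, 415.2]
tool_rot: [-1.556, 0.002, -0.438]
wrist_force: [0.9, 0.3, -0.7]
grip_width: 0.3
```

Request:
carry_out(increments=[[[-11, 0, -11, 10], [-22, 0, -22, 20], [-33, 0, -33, 30], [-44, 0, -44, 40], [-55, 0, -55, 50]]], gripper=85)

```text
clock: 13.02
tool_pos: [559.4, -15.7, 413.6]
tool_rot: [-1.563, 0.013, -1.318]
wrist_force: [0.2, -0.3, 0.1]
grip_width: 85.4
```

Request:
carry_out(increments=[[[-50, 0, -22, 10], [-100, 0, -44, 10], [-150, 0, -66, 10], [-165, 0, -72, 10], [-165, 0, -72, 10]]])

```text
clock: 13.65
tool_pos: [448.1, 126.5, 414.9]
tool_rot: [-1.566, 0.014, -1.491]
wrist_force: [0.2, -0.1, 0.2]
grip_width: 85.1
```

```bash
python3 - <<'E'
from dots import *
t,ct,_=snap("top","t5"); w,cw,o=snap("wrist","w5"); print(o["tool_pos"],o["tool_rot"])
for a,c in dots(w): print(a,c,ray("wrist",c,40.5,cw).round(1))
cv2.imwrite("pics/v5.png",cv2.resize(np.hstack([w,cv2.resize(t[60:270,110:390],(512,384))]),(800,300)))
E
```

```text
[448.81790415 125.27948358 414.93649049] [-1.56528503  0.01299424 -1.49366216]
27 [ 11.4 178.5] [420.9 413.8  40.5]
30 [206.4 222.4] [384.7 183.1  40.5]
27 [123.5 262.1] [322.1 286.5  40.5]
```

View pics/v5.png

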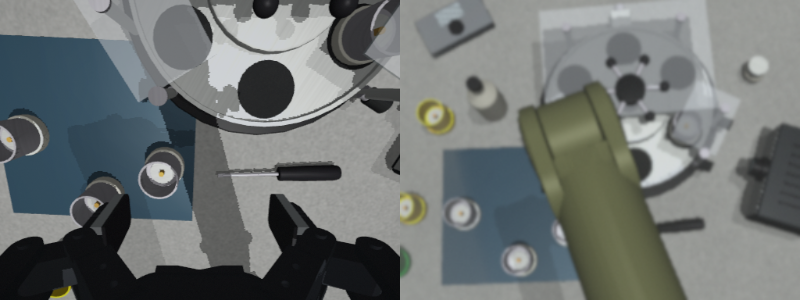

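The gap pad is empty at (340,113) in the wrist view. The first cup sits one place on, at the right. The mat cups are unmoved, so I'll take the one at (385,182).

Request:
carry_out(increments=[[[-20, 25, -19, 0], [-40, 50, -38, 0], [-61, 85, -58, 0], [-61, 85, -58, 0], [-61, 85, -58, 0]]])

```text
clock: 14.38
tool_pos: [388.7, 181.0, 331.0]
tool_rot: [-1.564, 0.013, -1.498]
wrist_force: [0.1, 0.3, 0.1]
grip_width: 85.2
```

```bash
python3 - <<'E'
from dots import *
w,cw,o=snap("wrist","w6"); print(o["tool_pos"],o["tool_rot"],o["q"].round(2))
for a,c in dots(w): p=ray("wrist",c,40.5,cw); print(a,c,p.round(1),togo((p[0]+.5,p[1],207),o=o))
E
```

```text
[388.65441621 181.03250347 331.00003981] [-1.56419339  0.01271702 -1.49812681] [-0.79 -0.12  0.28  2.08  0.03  1.17 -2.02]
56 [255.2 198.3] [384.9 182.9  40.5] [ -0.5 124.   -3.9]
36 [140.7 252.8] [322.8 287.4  40.5] [-109.3  125.   -58.3]
57 [ 89.3 373. ] [174.  348.   40.5] [-180.5  125.  -202.3]
206 [ 74.  377.3] [166.6 365.3  40.5] [-198.2  125.2 -208.4]
```

Request:
carry_out(increments=[[[0, 40, -2, 0], [0, 80, -4, 0], [-0.5, 124, -4, 0], [-0.5, 124, -4, 0], [-0.5, 124, -4, 0]]])

```text
clock: 15.05
tool_pos: [387.1, 183.1, 209.3]
tool_rot: [-1.561, 0.014, -1.5]
wrist_force: [0.6, -0.1, 0.3]
grip_width: 85.0
```

Request:
carry_out(increments=[[[0, 0, 0, 0], [0, 0, 0, 0], [0, 0, 0, 0], [0, 0, 0, 0], [0, 0, 0, 0]]], gripper=45)

```text
clock: 15.68
tool_pos: [388.4, 183.4, 211.5]
tool_rot: [-1.557, 0.016, -1.5]
wrist_force: [-0.4, -1.0, 6.9]
grip_width: 57.0
```

Request:
carry_out(increments=[[[0, -30, 0, 0], [0, -80, 0, 0], [0, -130, 0, 0], [0, -155, 0, 0], [0, -155, 0, 0]]])

```text
clock: 16.3
tool_pos: [386.9, 180.9, 368.7]
tool_rot: [-1.553, 0.019, -1.5]
wrist_force: [0.4, -0.1, -3.0]
grip_width: 57.2
```

```bash
python3 - <<'E'
from h import *
o=status.get_obs(); print(o["tool_pos"],o["tool_rot"],togo((524.5,45,o["tool_pos"][2]),o=o))
E
```

```text
[386.92164978 180.8532543  368.68126323] [-1.55273039  0.01901458 -1.49957505] [145.3  -0.5 127.6]
```

Request:
carry_out(increments=[[[36, 0, 32, 0], [72, 0, 64, 0], [108, 0, 96, 0], [145, 0, 127, 0], [145, 0, 127, 0]]])

```text
clock: 16.92
tool_pos: [525.0, 41.3, 366.2]
tool_rot: [-1.555, 0.015, -1.507]
wrist_force: [-0.7, 0.4, -3.7]
grip_width: 56.7
```

Request:
carry_out(increments=[[[0, 35, 0, 0], [0, 70, 0, 0], [0, 95, 0, 0], [0, 101, 0, 0], [0, 101, 0, 0]]])

```text
clock: 17.55
tool_pos: [526.1, 43.3, 264.8]
tool_rot: [-1.556, 0.015, -1.506]
wrist_force: [0.4, 0.5, -2.8]
grip_width: 57.3
```

```bash
cat > held.py <<'E'
from dots import *
import sys
gz=float(sys.argv[1]); w,cw,o=snap("wrist",sys.argv[2]); print(o["tool_pos"],o["tool_rot"])
z=o["tool_pos"][2]-gz+40.5; R=Ro.from_euler("xyz",o["tool_rot"]).as_matrix()
print("grasp pt",(o["tool_pos"]+R@[0,155,0]).round(1))
for a,c in dots(w):
    p=ray("wrist",c,z,cw); print(a,c,p.round(1),"shift",(R.T@(np.array([523.5,45,p[2]-(z-88.5)])-p)).round(1))
E
python3 held.py 211.5 w7
```

```text
[526.09207121  43.32199857 264.84433929] [-1.55600734  0.01512413 -1.50613126]
grasp pt [528.2  45.8 109.9]
241 [499.6 136.2] [595.5 -61.7  93.8] shift [-111.1    6.1  -65.1]
170 [255.2 267.1] [521.8  44.2  93.8] shift [-0.6  5.4  1.7]
```

Request:
carry_out(increments=[[[-0.5, 3, 1.5, 0], [-0.5, 5, 1.5, 0], [-0.5, 7, 1.5, 0], [-0.5, 7, 1.5, 0]]])

```text
clock: 18.1
tool_pos: [528.5, 44.0, 259.6]
tool_rot: [-1.553, 0.016, -1.506]
wrist_force: [-1.3, 0.5, 3.7]
grip_width: 57.0
```

Request:
carry_out(increments=[[[0, 0, 0, 0], [0, 0, 0, 0], [0, 0, 0, 0], [0, 0, 0, 0], [0, 0, 0, 0]]], gripper=80)

```text
clock: 18.73
tool_pos: [528.5, 44.0, 259.6]
tool_rot: [-1.553, 0.016, -1.506]
wrist_force: [-0.1, -0.2, 0.2]
grip_width: 80.7
```

Request:
carry_out(increments=[[[0, -20, 0, 0], [0, -60, 0, 0], [0, -110, 0, 0], [0, -140, 0, 0], [0, -140, 0, 0]]])

```text
clock: 19.35
tool_pos: [526.9, 41.4, 402.3]
tool_rot: [-1.548, 0.017, -1.506]
wrist_force: [-1.4, -0.1, 0.2]
grip_width: 80.1
```

```bash
cat > pre.py <<'E'
from dots import *
import sys
w,cw,o=snap("wrist",sys.argv[1]); print(o["tool_pos"],o["tool_rot"])
for a,c in dots(w): print(a,c,ray("wrist",c,88.5,cw).round(1))
R=Ro.from_euler("xyz",o["tool_rot"]).as_matrix()
# tip target 47mm from axis on the gap line, tip z 146
g=np.array([651-47*np.cos(.085),54-47*np.sin(.085)]); 
for z in (226,146): print("tip togo",(R.T@(np.array([*g,z])-o["tool_pos"]-R@[0,173,0])).round(1))
print("turn deg",np.degrees(o["tool_rot"][2]+1.486).round(1))
E
python3 pre.py w8
```

```text
[526.92607978  41.38556303 402.29244313] [-1.54803584  0.01721168 -1.50628332]
42 [255.  194.3] [525.4  45.3  88.5]
tip togo [-0.6  5.1 73.6]
tip togo [ 0.8 85.  71.8]
turn deg -1.2
```

Request:
carry_out(increments=[[[0, 0, 20, 0], [0, 0, 40, -1], [0, 2, 60, -1], [-0.5, 5, 73.5, -1], [-0.5, 5, 73.5, -1]]], gripper=0)

```text
clock: 20.02
tool_pos: [599.9, 47.0, 395.1]
tool_rot: [-1.554, 0.015, -1.489]
wrist_force: [-0.3, 0.1, 0.5]
grip_width: -0.0
```

Request:
carry_out(increments=[[[0.5, 25, -0.5, 0], [1, 50, -1, 0], [1.5, 70, -1.5, 0], [1.5, 79, -2, 0], [1.5, 79, -2, 0]]])

```text
clock: 20.65
tool_pos: [599.0, 46.7, 315.7]
tool_rot: [-1.555, 0.015, -1.489]
wrist_force: [0.7, 0.5, -0.0]
grip_width: -0.1
```

Request:
carry_out(increments=[[[4.1, 0, 0.2, -5], [8.2, 0, 0.7, -10], [12.2, 0, 1.6, -15], [16.1, 0, 2.8, -20], [16.1, 0, 2.8, -20]]])

```text
clock: 21.28
tool_pos: [602.2, 33.1, 316.5]
tool_rot: [-1.552, 0.014, -1.137]
wrist_force: [-5.3, 3.5, 2.3]
grip_width: -0.2
```

Request:
carry_out(increments=[[[5, 0, 0.2, -5], [10, 0, 0.7, -10], [15, 0, 1.8, -15], [19, 0, 3.2, -20], [19, 0, 3.2, -20]]])

```text
clock: 21.9
tool_pos: [613.1, 17.0, 317.0]
tool_rot: [-1.548, 0.006, -0.788]
wrist_force: [-0.0, -0.2, -0.2]
grip_width: 0.2
```

Request:
carry_out(increments=[[[4.1, 0, 0.2, -5], [8.2, 0, 0.7, -10], [12.2, 0, 1.6, -15], [17, 0, 2.8, -20], [17, 0, 2.8, -20]]])

```text
clock: 22.52
tool_pos: [627.7, 6.6, 318.0]
tool_rot: [-1.546, -0.004, -0.442]
wrist_force: [-0.7, 0.3, 0.4]
grip_width: -0.2
```

Request:
carry_out(increments=[[[0, -30, 0, 0], [0, -60, 0, 0], [0, -90, 0, 0], [0, -90, 0, 0]]])

```text
clock: 23.02
tool_pos: [627.1, 4.5, 411.5]
tool_rot: [-1.543, -0.01, -0.444]
wrist_force: [-0.4, -0.6, 0.2]
grip_width: 0.2
```

Request:
carry_out(increments=[[[-11, 0, -11, 10], [-22, 0, -22, 20], [-33, 0, -33, 30], [-44, 0, -44, 40], [-55, 0, -55, 50]]], gripper=85)

```text
clock: 23.65
tool_pos: [553.1, -21.6, 408.5]
tool_rot: [-1.546, 0.016, -1.323]
wrist_force: [0.5, 0.1, 0.1]
grip_width: 84.8
```

Request:
carry_out(increments=[[[-50, 0, -20, 10], [-100, 0, -40, 10], [-150, 0, -60, 10], [-200, 0, -80, 10], [-250, 0, -90, 10]]])

```text
clock: 24.28
tool_pos: [402.9, 199.9, 409.6]
tool_rot: [-1.549, 0.02, -1.499]
wrist_force: [0.9, -0.6, -0.3]
grip_width: 85.2
```

```bash
cat > seek.py <<'E'
from dots import *
import sys
w,cw,o=snap("wrist",sys.argv[1]); print(o["tool_pos"],o["tool_rot"],o["q"].round(2))
R=Ro.from_euler("xyz",o["tool_rot"]).as_matrix()
for a,c in dots(w):
    p=ray("wrist",c,40.5,cw); print(a,c,p.round(1),*["tip->z%d"%z+str((R.T@(np.array([p[0],p[1],z])-o["tool_pos"]-R@[0,173,0])).round(1)) for z in (157,34)])
E
python3 seek.py w9
```

```text
[402.92777132 199.89609404 409.61451541] [-1.54932002  0.02009167 -1.49893694] [-0.76 -0.13  0.22  1.93  0.02  1.31 -2.04]
291 [  3.7 133.3] [434.9 490.3  40.5] tip->z157[-282.2   86.4   47.1] tip->z34[-279.7  209.4   44.5]
39 [ 74.1 150.3] [421.7 412.4  40.5] tip->z157[-205.5   84.5   28.5] tip->z34[-203.   207.4   25.8]
31 [184.6 239.5] [322.9 286.1  40.5] tip->z157[-86.6  79.8 -79.1] tip->z34[-84.1 202.7 -81.7]
87 [162.8 310.7] [220.  313.5  40.5] tip->z157[-121.4   78.3 -179.7] tip->z34[-118.9  201.2 -182.4]
119 [156.1 321.6] [202.5 322.6  40.5] tip->z157[-131.6   78.1 -196.5] tip->z34[-129.2  201.1 -199.2]
```

Request:
carry_out(increments=[[[-50, 20, 7, 0], [-100, 40, 14, 0], [-150, 60, 21, 0], [-205, 84, 28, 0], [-205, 84, 28, 0]]])

```text
clock: 24.95
tool_pos: [409.9, 419.0, 326.6]
tool_rot: [-1.557, 0.021, -1.484]
wrist_force: [0.0, -1.0, 0.2]
grip_width: 85.2
```

```bash
python3 seek.py w10
```

```text
[409.9457853  418.99627579 326.6071586 ] [-1.55650269  0.02066136 -1.48428192] [-0.91  0.23  0.08  1.73 -0.03  1.16 -2.31]
74 [131.7 159.2] [434.3 531.7  40.5] tip->z157[-106.7   -0.7   31.6] tip->z34[-104.2  122.3   29.8]
66 [270.6 185.9] [421.9 411.   40.5] tip->z157[12.5 -3.5  8.8] tip->z34[ 15.1 119.5   7. ]
45 [103.5 277.9] [316.6 561.8  40.5] tip->z157[-146.8   -1.5  -83.2] tip->z34[-144.2  121.5  -84.9]
```

Request:
carry_out(increments=[[[12.5, 10, 9, 0], [14, 50, 8, 0], [15, 90, 7, 0], [15, 119, 7, 0], [15, 119, 7, 0]]])

```text
clock: 25.62
tool_pos: [421.7, 401.5, 207.0]
tool_rot: [-1.557, 0.016, -1.491]
wrist_force: [-0.7, -0.5, 0.6]
grip_width: 85.4
```

Request:
carry_out(increments=[[[0, 0, 0, 0], [0, 0, 0, 0], [0, 0, 0, 0], [0, 0, 0, 0], [0, 0, 0, 0]]], gripper=45)

```text
clock: 26.25
tool_pos: [422.9, 401.9, 209.6]
tool_rot: [-1.554, 0.019, -1.491]
wrist_force: [1.1, 0.4, 6.1]
grip_width: 56.9
```

Request:
carry_out(increments=[[[0, -30, 0, 0], [0, -80, 0, 0], [0, -130, 0, 0], [0, -155, 0, 0], [0, -155, 0, 0]]])

```text
clock: 26.88
tool_pos: [420.9, 398.7, 366.6]
tool_rot: [-1.551, 0.021, -1.491]
wrist_force: [0.5, -0.5, -2.8]
grip_width: 56.8
```

Request:
carry_out(increments=[[[60, 0, 10, 0], [120, 0, 20, 0], [180, 0, 30, 0], [240, 0, 40, 0], [240, 0, 40, 0]]])

```text
clock: 27.5
tool_pos: [480.4, 156.1, 360.2]
tool_rot: [-1.554, 0.018, -1.502]
wrist_force: [-0.9, 1.3, -2.5]
grip_width: 56.9
```

```bash
python3 - <<'E'
from h import *
o=status.get_obs(); print(o["tool_pos"],o["tool_rot"],togo((526,43,o["tool_pos"][2]),o=o))
E
```

```text
[480.44607996 156.14684952 360.20254412] [-1.55372068  0.01767608 -1.50179905] [116.   -1.4  37.7]
```

Request:
carry_out(increments=[[[40, -3, 12, 0], [80, -3, 26, 0], [115, -3, 37.5, 0], [115, -3, 37.5, 0], [115, -3, 37.5, 0]]])

```text
clock: 28.12
tool_pos: [525.1, 45.1, 360.3]
tool_rot: [-1.557, 0.018, -1.501]
wrist_force: [-0.9, 0.6, -3.1]
grip_width: 57.0
```

Request:
carry_out(increments=[[[0, 35, 0, 0], [0, 70, 0, 0], [0, 90, 0, 0], [0, 96, 0, 0], [0, 96, 0, 0]]])

```text
clock: 28.75
tool_pos: [526.2, 47.9, 264.2]
tool_rot: [-1.557, 0.018, -1.499]
wrist_force: [0.3, -0.0, -3.0]
grip_width: 56.7
```

```bash
python3 held.py 209.6 w11
```

```text
[526.19026767  47.88819743 264.16889171] [-1.55713339  0.01807587 -1.49932429]
grasp pt [528.1  50.8 109.2]
217 [504.5 136.2] [596.3 -56.6  95.1] shift [-106.4    7.6  -65.5]
175 [255.3 264.5] [524.2  49.3  95.1] shift [ 4.4  6.5 -1.1]
```

Request:
carry_out(increments=[[[3, 2, -1, 0], [4.5, 5, -1, 0], [4.5, 8, -1, 0], [4.5, 8, -1, 0]]])

```text
clock: 29.3
tool_pos: [526.1, 42.9, 257.5]
tool_rot: [-1.556, 0.018, -1.5]
wrist_force: [-3.3, -1.4, 4.5]
grip_width: 56.9
```

Request:
carry_out(increments=[[[0, 0, 0, 0], [0, 0, 0, 0], [0, 0, 0, 0], [0, 0, 0, 0], [0, 0, 0, 0]]], gripper=80)

```text
clock: 29.92
tool_pos: [526.1, 42.9, 257.5]
tool_rot: [-1.556, 0.018, -1.5]
wrist_force: [0.1, -0.1, -0.8]
grip_width: 80.3
```

Request:
carry_out(increments=[[[0, -20, 0, 0], [0, -60, 0, 0], [0, -110, 0, 0], [0, -140, 0, 0], [0, -140, 0, 0]]])

```text
clock: 30.55
tool_pos: [524.9, 40.1, 400.3]
tool_rot: [-1.55, 0.019, -1.5]
wrist_force: [-0.5, -0.0, -0.2]
grip_width: 80.1
```

```bash
python3 pre.py w12
```

```text
[524.94475478  40.06174774 400.33937089] [-1.54997453  0.01943442 -1.50011506]
43 [255.1 192.7] [524.8  44.7  88.5]
tip togo [-0.9  3.  76.1]
tip togo [ 0.6 83.  74.4]
turn deg -0.8
```

View pics/w12.png

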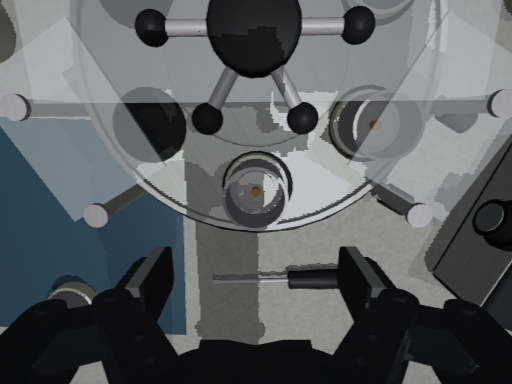

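The cup stands on the gap pad at (256,190). The previous one is beside it under the cover at (375,124), and the star is in its detent. I'll turn the star again, the same way.

Request:
carry_out(increments=[[[0, 0, 20, 0], [0, 0, 40, -1], [0, 2, 60, -1], [-0.5, 3, 76, -1], [-0.5, 3, 76, -1]]], gripper=0)

```text
clock: 31.22
tool_pos: [600.4, 46.3, 394.4]
tool_rot: [-1.557, 0.018, -1.483]
wrist_force: [-0.3, 0.3, -0.1]
grip_width: 0.1
```

Request:
carry_out(increments=[[[0.5, 25, -0.5, 0], [1, 50, -1, 0], [1.5, 70, -1.5, 0], [1.5, 79, -2, 0], [1.5, 79, -2, 0]]])

```text
clock: 31.85
tool_pos: [598.9, 46.1, 314.6]
tool_rot: [-1.558, 0.018, -1.483]
wrist_force: [0.4, 0.4, 1.0]
grip_width: 0.1
```

Request:
carry_out(increments=[[[4.1, 0, 0.2, -5], [8.2, 0, 0.7, -10], [12.2, 0, 1.6, -15], [16.1, 0, 2.8, -20], [16.1, 0, 2.8, -20]]])

```text
clock: 32.48
tool_pos: [602.2, 32.3, 315.2]
tool_rot: [-1.554, 0.016, -1.131]
wrist_force: [-3.1, 2.5, 2.1]
grip_width: -0.1
```

Request:
carry_out(increments=[[[5, 0, 0.2, -5], [10, 0, 0.7, -10], [15, 0, 1.8, -15], [19, 0, 3.2, -20], [19, 0, 3.2, -20]]])

```text
clock: 33.1
tool_pos: [613.1, 16.5, 315.7]
tool_rot: [-1.549, 0.01, -0.782]
wrist_force: [0.7, 0.3, 0.7]
grip_width: 0.2
```

Request:
carry_out(increments=[[[4.1, 0, 0.2, -5], [8.2, 0, 0.7, -10], [12.2, 0, 1.6, -15], [17, 0, 2.8, -20], [17, 0, 2.8, -20]]])

```text
clock: 33.72
tool_pos: [627.6, 6.0, 316.5]
tool_rot: [-1.546, -0.0, -0.436]
wrist_force: [-0.1, -0.5, -0.0]
grip_width: -0.0
```

Request:
carry_out(increments=[[[0, -30, 0, 0], [0, -60, 0, 0], [0, -90, 0, 0], [0, -90, 0, 0]]])

```text
clock: 34.22
tool_pos: [627.3, 3.9, 410.0]
tool_rot: [-1.543, -0.006, -0.438]
wrist_force: [0.3, -0.0, -0.3]
grip_width: 0.2
```

Request:
carry_out(increments=[[[-11, 0, -11, 10], [-22, 0, -22, 20], [-33, 0, -33, 30], [-44, 0, -44, 40], [-55, 0, -55, 50]]], gripper=85)

```text
clock: 34.85
tool_pos: [553.4, -22.6, 407.2]
tool_rot: [-1.549, 0.018, -1.318]
wrist_force: [0.6, -1.0, 0.4]
grip_width: 85.2
```

Request:
carry_out(increments=[[[-50, 0, -20, 10], [-100, 0, -40, 10], [-150, 0, -60, 10], [-200, 0, -80, 10], [-250, 0, -90, 10]]])

```text
clock: 35.48
tool_pos: [402.0, 198.0, 409.1]
tool_rot: [-1.553, 0.021, -1.494]
wrist_force: [1.3, 0.6, 0.0]
grip_width: 85.2
```

```bash
python3 seek.py w13
```

```text
[401.98537209 197.95918511 409.11407782] [-1.55283943  0.02135373 -1.493613  ] [-0.64 -0.13  0.12  1.93  0.    1.31 -2.02]
215 [  2.9 130.4] [434.2 489.   40.5] tip->z157[-282.3   86.1   49.9] tip->z34[-279.6  209.1   47.7]
30 [182.8 237.6] [322.5 286.2  40.5] tip->z157[-88.7  79.7 -77. ] tip->z34[-86.1 202.7 -79.2]
67 [161.8 310.7] [216.8 312.4  40.5] tip->z157[-122.9   78.6 -180.4] tip->z34[-120.3  201.6 -182.6]
83 [155.  320.8] [200.4 321.5  40.5] tip->z157[-133.3   78.5 -196. ] tip->z34[-130.7  201.5 -198.2]
```

Request:
carry_out(increments=[[[-30, 25, -26, 0], [-60, 50, -52, 0], [-88, 80, -77, 0], [-88, 80, -77, 0], [-88, 80, -77, 0]]])

```text
clock: 36.15
tool_pos: [316.1, 287.3, 330.1]
tool_rot: [-1.554, 0.025, -1.485]
wrist_force: [0.6, -0.5, 1.3]
grip_width: 85.0
```

```bash
python3 seek.py w14
```

```text
[316.13697127 287.26007636 330.09402921] [-1.55423244  0.02458707 -1.48542569] [-0.75 -0.11 -0.04  2.08 -0.01  1.15 -2.27]
64 [264.2 190. ] [323.5 285.5  40.5] tip->z157[6.6 0.1 4.4] tip->z34[  9.7 123.    2.3]
```

Request:
carry_out(increments=[[[6.5, 10, 4.5, 0], [8, 50, 3.5, 0], [9, 90, 2.5, 0], [9.5, 123, 2.5, 0], [9.5, 123, 2.5, 0]]])

```text
clock: 36.83
tool_pos: [321.6, 279.3, 205.3]
tool_rot: [-1.558, 0.022, -1.489]
wrist_force: [-0.2, 0.3, -0.1]
grip_width: 85.1
```

Request:
carry_out(increments=[[[0, 0, 0, 0], [0, 0, 0, 0], [0, 0, 0, 0], [0, 0, 0, 0], [0, 0, 0, 0]]], gripper=45)

```text
clock: 37.45
tool_pos: [322.5, 279.9, 207.2]
tool_rot: [-1.555, 0.024, -1.489]
wrist_force: [-0.1, -0.6, 5.7]
grip_width: 57.5
```

Request:
carry_out(increments=[[[0, -30, 0, 0], [0, -80, 0, 0], [0, -130, 0, 0], [0, -155, 0, 0], [0, -155, 0, 0]]])

```text
clock: 38.08
tool_pos: [320.6, 276.2, 364.2]
tool_rot: [-1.551, 0.027, -1.489]
wrist_force: [-0.2, -0.4, -3.3]
grip_width: 56.9
```

```bash
python3 - <<'E'
from h import *
o=status.get_obs(); print(o["tool_pos"],o["tool_rot"],togo((526,43,o["tool_pos"][2]),o=o))
E
```

```text
[320.63725337 276.22094683 364.23562551] [-1.55065573  0.02665894 -1.48867557] [249.2  -2.9 185.6]
```

Request:
carry_out(increments=[[[40, -3, 30, 0], [80, -3, 60, 0], [120, -3, 90, 0], [160, -3, 120, 0], [200, -3, 150, 0]]])

```text
clock: 38.7
tool_pos: [486.6, 87.7, 362.8]
tool_rot: [-1.553, 0.026, -1.489]
wrist_force: [0.4, -0.2, -1.9]
grip_width: 57.2
```

Request:
carry_out(increments=[[[30, 0, 20, 0], [49, 0, 36, 0], [49, 0, 36, 0], [49, 0, 36, 0]]])

```text
clock: 39.2
tool_pos: [525.7, 42.6, 360.6]
tool_rot: [-1.556, 0.026, -1.488]
wrist_force: [-0.9, 1.3, -3.1]
grip_width: 57.2
```

Request:
carry_out(increments=[[[0, 35, 0, 0], [0, 70, 0, 0], [0, 90, 0, 0], [0, 96, 0, 0], [0, 96, 0, 0]]])

```text
clock: 39.83
tool_pos: [526.7, 45.8, 264.7]
tool_rot: [-1.557, 0.026, -1.487]
wrist_force: [0.1, -0.9, -2.7]
grip_width: 57.2
```

```bash
python3 held.py 207.2 w15
```

```text
[526.65939805  45.81001702 264.74765788] [-1.55672107  0.02629045 -1.48682174]
grasp pt [528.5  50.1 109.8]
194 [505.4 139.5] [596.7 -54.7  98. ] shift [-105.2   11.4  -64.7]
185 [255.4 263.4] [526.5  48.7  98. ] shift [ 3.7  9.4 -3.4]
```

Request:
carry_out(increments=[[[3, 3, -3, 0], [3.8, 6, -3.3, 0], [3.8, 9, -3.3, 0], [3.8, 10.5, -3.3, 0], [3.8, 10.5, -3.3, 0]]])

```text
clock: 40.5
tool_pos: [524.3, 41.8, 255.3]
tool_rot: [-1.555, 0.026, -1.487]
wrist_force: [-2.7, -0.2, 4.6]
grip_width: 57.2
```

Request:
carry_out(increments=[[[0, 0, 0, 0], [0, 0, 0, 0], [0, 0, 0, 0], [0, 0, 0, 0], [0, 0, 0, 0]]], gripper=80)

```text
clock: 41.12
tool_pos: [524.3, 41.8, 255.3]
tool_rot: [-1.555, 0.026, -1.487]
wrist_force: [0.1, -0.2, -0.1]
grip_width: 80.3
```

Request:
carry_out(increments=[[[0, -20, 0, 0], [0, -60, 0, 0], [0, -110, 0, 0], [0, -140, 0, 0], [0, -140, 0, 0]]])

```text
clock: 41.75
tool_pos: [523.2, 37.7, 398.1]
tool_rot: [-1.55, 0.027, -1.487]
wrist_force: [-0.1, 0.5, -0.1]
grip_width: 80.0
```

```bash
python3 pre.py w16
```

```text
[523.24533859  37.73031055 398.11719559] [-1.5498375   0.02730822 -1.48725495]
44 [254.9 191. ] [525.1  45.1  88.5]
tip togo [-0.8  0.9 78. ]
tip togo [ 1.4 80.8 76.4]
turn deg -0.1
```

Request:
carry_out(increments=[[[0, 0, 20, 0], [0, 0, 40, 0], [0, 1, 60, 0], [-0.5, 1, 78, 0], [-0.5, 1, 78, 0]]], gripper=0)

```text
clock: 42.42
tool_pos: [600.6, 45.1, 394.2]
tool_rot: [-1.557, 0.026, -1.487]
wrist_force: [-0.4, -0.2, -0.5]
grip_width: -0.2
```

Request:
carry_out(increments=[[[0.5, 25, -0.5, 0], [1, 50, -1, 0], [1.5, 70, -1.5, 0], [2, 78, -2, 0], [2, 78, -2, 0]]])

```text
clock: 43.05
tool_pos: [599.2, 45.0, 315.6]
tool_rot: [-1.558, 0.026, -1.487]
wrist_force: [0.6, 0.3, 0.0]
grip_width: 0.2
```

Request:
carry_out(increments=[[[4.1, 0, 0.2, -5], [8.2, 0, 0.7, -10], [12.2, 0, 1.6, -15], [16.1, 0, 2.8, -20], [16.1, 0, 2.8, -20]]])

```text
clock: 43.68
tool_pos: [602.3, 31.1, 316.3]
tool_rot: [-1.551, 0.024, -1.136]
wrist_force: [-4.8, 4.3, 2.6]
grip_width: -0.5
```

Request:
carry_out(increments=[[[5, 0, 0.2, -5], [10, 0, 0.7, -10], [15, 0, 1.8, -15], [19, 0, 3.2, -20], [19, 0, 3.2, -20]]])

```text
clock: 44.3
tool_pos: [613.1, 15.2, 316.6]
tool_rot: [-1.544, 0.016, -0.787]
wrist_force: [0.4, 0.8, 0.3]
grip_width: -0.0
```

Request:
carry_out(increments=[[[4.1, 0, 0.2, -5], [8.2, 0, 0.7, -10], [12.2, 0, 1.6, -15], [17, 0, 2.8, -20], [17, 0, 2.8, -20]]])

```text
clock: 44.92
tool_pos: [627.6, 4.7, 317.3]
tool_rot: [-1.539, 0.004, -0.44]
wrist_force: [0.1, 0.0, 0.8]
grip_width: -0.1
```

Request:
carry_out(increments=[[[0, -30, 0, 0], [0, -60, 0, 0], [0, -90, 0, 0], [0, -90, 0, 0]]])

```text
clock: 45.42
tool_pos: [627.4, 1.8, 410.9]
tool_rot: [-1.536, -0.002, -0.443]
wrist_force: [0.3, 0.1, 0.2]
grip_width: 0.2
```

Request:
carry_out(increments=[[[-1, -8, -50, 10], [-2, -16, -100, 20], [-3, -24, -150, 30], [-4, -32, -200, 40], [-5, -40, -250, 50]]])

```text
clock: 46.05
tool_pos: [514.1, -224.2, 441.5]
tool_rot: [-1.547, 0.026, -1.322]
wrist_force: [0.8, -0.2, -0.9]
grip_width: -0.2
```

Request:
carry_out(increments=[[[14, 0, -14, 10], [28, 0, -28, 20], [42, 0, -42, 30], [54, 0, -55, 40], [54, 0, -55, 40]]])

```text
clock: 46.68
tool_pos: [473.0, -291.2, 438.1]
tool_rot: [-1.57, 0.035, -2.023]
wrist_force: [2.0, 1.3, 0.2]
grip_width: -0.2
```

```bash
python3 - <<'E'
from h import *
t,ct,_=snap("top","t17"); w,cw,o=snap("wrist","w17"); print(o["tool_pos"],o["tool_rot"],o["q"].round(2))
cv2.imwrite("pics/v17.png",np.hstack([cv2.resize(w,(448,336)),cv2.resize(t[60:240,190:440][:, :],(350,252))]) if 0 else w)
E
```

```text
[ 473.89835682 -289.99038871  438.2298838 ] [-1.56959914  0.03559084 -2.01936357] [-0.03  0.11  0.59  1.66 -0.1   1.4  -1.44]
```

View pics/v17.png

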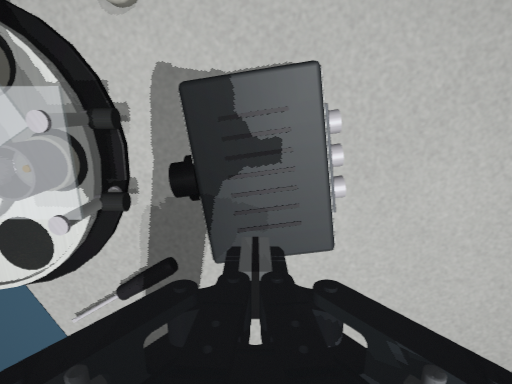

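The wrist view shows the unit's top corners at (182,84), (318,62), (333,250) and (214,263). The lens is at (183,180), and the buffer faces are at (120,118) and (130,201).

```bash
python3 - <<'E'
from h import *
w=cv2.imread("pics/w17.png"); cw=cam("wrist",dict(tool_pos=np.array([473.9,-290,438.2]),tool_rot=np.array([-1.5696,.0356,-2.0194])))
C={k:ray("wrist",p,100,cw) for k,p in dict(fl=(181,84),bl=(319,62),br=(333,249),fr=(215,263)).items()}
for k,v in C.items(): print(k,v.round(1))
print("back w",np.linalg.norm(C["bl"]-C["br"]),"depth",np.linalg.norm(C["fl"]-C["bl"]),np.linalg.norm(C["fr"]-C["br"]))
e=C["bl"]-C["br"]; h1=np.arctan2(e[0],-e[1])
f=C["fl"]-C["bl"]; f2=C["fr"]-C["br"];e2=C["fl"]-C["fr"]
print("heading from back",h1,"sides",np.arctan2(f[1],f[0]),np.arctan2(f2[1],f2[0]),"front",np.arctan2(e2[0],-e2[1]))
B=[ray("wrist",p,55,cw) for p in [(119,118),(130,201)]]; print("buffers",[b.round(1) for b in B]); print("sep",np.linalg.norm(B[0]-B[1]))
ax=np.array([651,54]); a=.085+np.pi/3; s=ax-214*np.array([np.cos(a),np.sin(a)]); print("stop",s.round(1),"a",a,"meas mid",((B[0]+B[1])/2).round(1))
b=(C["bl"]+C["br"])[:2]/2; print("backmid",b.round(1))
X=np.array([np.cos(a),np.sin(a)]);Y=np.array([-X[1],X[0]])
for k in C: d=C[k][:2]-s; print(k,"in stop frame",(d@X).round(1),(d@Y).round(1))
E
```

```text
fl [ 595.2 -257.4  100. ]
bl [ 555.6 -383.4  100. ]
br [ 372.3 -325.   100. ]
fr [ 411.6 -197.6  100. ]
back w 192.34439359161533 depth 132.11629327925834 133.3364526195599
heading from back 1.2623385102484428 sides 1.266064674425848 1.2716246223804544 front 1.2560445028150136
buffers [array([ 602.7, -165.3,   55. ]), array([ 512.6, -123.1,   55. ])]
sep 99.47865659695074
stop [ 560.1 -139.7] a 1.1321975511965976 meas mid [ 557.7 -144.2   55. ]
backmid [ 463.9 -354.2]
fl in stop frame -91.6 -81.7
bl in stop frame -222.5 -99.3
br in stop frame -247.5 91.4
fr in stop frame -115.5 109.9
```

```bash
cat > st.py <<'E'
from h import *
import sys
a=.085+np.pi/3; s=np.array([560.1,-139.7]); X=np.array([np.cos(a),np.sin(a)]);Y=np.array([-X[1],X[0]])
def st(o=None):
    o=o or status.get_obs(); R=Ro.from_euler("xyz",o["tool_rot"]).as_matrix(); t=o["tool_pos"]+R@[0,173,0]; d=t[:2]-s
    return np.round([d@X,d@Y,t[2]],1),R,t,o
def go(x,y,z):
    c,R,t,o=st(); return np.round(R.T@(np.array([*(s+x*X+y*Y),z])-t),1)
E
python3 - <<'E'
from st import *
c,R,t,o=st(); print("tip stopframe",c,"finger dir",R[:,1].round(3),"x",R[:,0].round(3))
print("left hi",go(-282,76,250),"left lo",go(-282,76,40))
E
```

```text
tip stopframe [-165.7   13.8  265.4] finger dir [ 0.017  0.032 -0.999] x [-0.432 -0.901 -0.036]
left hi [117.3  11.1 -61.2] left lo [124.8 221.  -61.5]
```

Request:
carry_out(increments=[[[40, 0, -20, 0], [80, 5, -40, 0], [117, 11, -61, 0], [117, 11, -61, 0], [117, 11, -61, 0]]])

```text
clock: 47.4
tool_pos: [370.2, -367.0, 423.0]
tool_rot: [-1.569, 0.037, -2.015]
wrist_force: [0.3, 0.4, 0.2]
grip_width: 0.0
```

Request:
carry_out(increments=[[[2, 55, 0, 0], [4, 110, 0, 0], [6, 165, 0, 0], [7.5, 209, 0, 0], [7.5, 209, 0, 0]]])

```text
clock: 48.02
tool_pos: [370.6, -367.6, 212.1]
tool_rot: [-1.571, 0.033, -2.013]
wrist_force: [-3.1, -3.8, 3.6]
grip_width: -0.1
```

```bash
python3 - <<'E'
from st import *
w,cw,o=snap("wrist","w18"); print(st(o)[0],o["q"].round(2)); 
E
```

```text
[-281.1   74.8   39.2] [ 0.15  0.28  0.66  1.99 -0.25  0.96 -1.07]
```

View pics/w18.png

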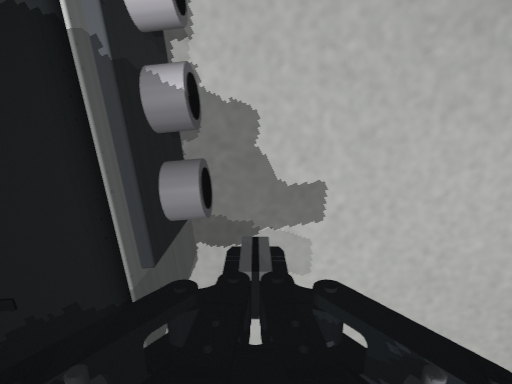

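The closed fingertips are at (256,250), just beyond the panel's end at about (150,266). I'll check that clearance in numbers before pushing.

```bash
python3 - <<'E'
from st import *
o=status.get_obs(); cw=cam("wrist",o); print(o["wrist_force"].round(1),st(o)[0])
for n,p,z in [("panel end top outer",(152,267),85),("unit back corner edge",(68,20),100),("unit back edge low",(132,292),100)]:
    d=ray("wrist",p,z,cw)[:2]-s; print(n,(d@X).round(1),(d@Y).round(1))
for y in (63.8,74.8,85.8): print("finger face at x-14 y",y,proj("wrist",[*(s-267*X+y*Y),40],cw).round(0))
E
```

```text
[-3.4 -3.   1.7] [-280.6   74.5   40. ]
panel end top outer -245.9 56.9
unit back corner edge -238.3 -19.0
unit back edge low -245.0 57.2
finger face at x-14 y 63.8 [226. 235.]
finger face at x-14 y 74.8 [227. 255.]
finger face at x-14 y 85.8 [227. 273.]
```

Request:
carry_out(increments=[[[-3, 0, -4, 0], [-8, 0, -4, 0], [-13, 0, -4, 0], [-18, 0, -4, 0], [-23, 0, -4, 0]]])

```text
clock: 48.7
tool_pos: [376.2, -347.4, 214.7]
tool_rot: [-1.57, 0.028, -2.012]
wrist_force: [-9.7, -8.3, 6.8]
grip_width: 0.0
```

Request:
carry_out(increments=[[[-5, 0, 0, 0], [-10, 0, 0, 0], [-15, 0, 0, 0], [-20, 0, 0, 0], [-25, 0, 0, 0]]])

```text
clock: 49.32
tool_pos: [385.6, -327.5, 216.4]
tool_rot: [-1.57, 0.022, -2.013]
wrist_force: [-11.7, -9.9, 8.7]
grip_width: -0.3
```

```bash
python3 - <<'E'
from st import *
o=status.get_obs(); print(o["wrist_force"].round(1),st(o)[0])
w,cw,o=snap("wrist","w19");
g=cv2.cvtColor(w,cv2.COLOR_BGR2GRAY); print(g[30,::16],g[120,::16])
E
```

```text
[-11.7  -9.9   8.7] [-240.3   78.    43.5]
[ 27  30  42  51  51  52  52  52  51  44 174 103  41 173 178 183 176 173
 175 175 175 171 177 172 175 169 171 170 166 172 170 164] [ 30  32  32  31  32  32  33  32  32  28  83  63  35 140 143  32 182 182
 183 178 177 172 176 177 175 173 179 176 173 175 175 172]
```

View pics/w19.png

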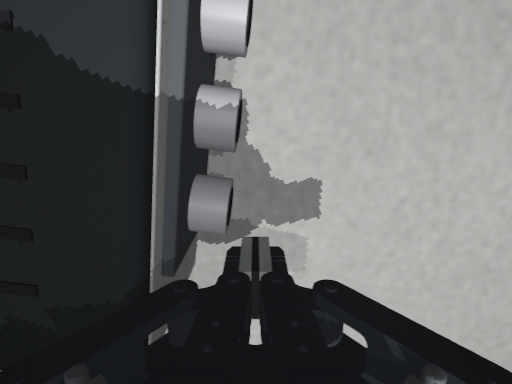

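```bash
cat > edge.py <<'E'
from st import *
def edge(f,c0=60,c1=230,r0=5,r1=230,z=100):
    w,cw,o=snap("wrist",f); g=cv2.cvtColor(w,cv2.COLOR_BGR2GRAY).astype(int)
    P=[]
    for r in range(r0,r1,3):
        k=np.where(g[r,c0:c1]>75)[0]
        if len(k): P.append((c0+k[0],r))
    P=np.array(P,np.float32)
    for _ in range(3):
        vx,vy,x,y=cv2.fitLine(P,cv2.DIST_HUBER,0,.01,.01).ravel(); e=np.abs((P[:,0]-x)*vy-(P[:,1]-y)*vx); P=P[e<max(3,np.median(e)*2)]
    q=lambda r:(x+(r-y)*vx/vy,r)
    a,b=[ray("wrist",q(r),z,cw)[:2]-s for r in (10,220)]
    A,B=[np.array([d@X,d@Y]) for d in (a,b)]
    th=np.arctan2(-(B-A)[0],(B-A)[1]) if B[1]>A[1] else np.arctan2(-(A-B)[0],(A-B)[1])
    print("n",len(P),"px",np.round(q(10)),np.round(q(220)),"stop frame",A.round(1),B.round(1),"heading err",th.round(3),"back x at y=0: %.1f"%(A[0]-A[1]*(B-A)[0]/(B-A)[1]))
    print("tip",st(o)[0],"F",o["wrist_force"].round(1))
if __name__=="__main__": edge(sys.argv[1],*map(int,sys.argv[2:]))
E
python3 edge.py w20 120 230
```

```text
n 75 px [159.  10.] [152. 220.] stop frame [-217.9  -18.2] [-210.7   37.7] heading err -0.129 back x at y=0: -215.6
tip [-239.3   78.1   43.4] F [-10.8  -7.9   8. ]
```

The knuckles seem to be riding on the unit's top edge: the force has a +z part and the tool rose. So I back off, re-measure from above and push with the tips higher.

Request:
carry_out(increments=[[[12, -5, 0, 0], [20, -50, 0, 0], [20, -110, 0, 0], [20, -170, 0, 0], [20, -222, 0, 0]]])

```text
clock: 50.05
tool_pos: [376.1, -348.7, 440.6]
tool_rot: [-1.568, 0.024, -2.008]
wrist_force: [0.7, -0.1, -0.4]
grip_width: 0.1
```

Request:
carry_out(increments=[[[-50, 0, 0, 0], [-95, 0, 0, 0], [-95, 0, 0, 0], [-95, 0, 0, 0]]])

```text
clock: 50.55
tool_pos: [416.6, -262.4, 443.1]
tool_rot: [-1.568, 0.024, -2.007]
wrist_force: [-0.3, -0.5, -0.3]
grip_width: -0.2
```

```bash
cat > unit.py <<'E'
from st import *
w,cw,o=snap("wrist",sys.argv[1]); print("tip",st(o)[0],"F",o["wrist_force"].round(1))
g=cv2.cvtColor(w,cv2.COLOR_BGR2GRAY); m=(g<72).astype(np.uint8); m[236:]=0
m=cv2.morphologyEx(m,cv2.MORPH_OPEN,np.ones((45,45))); m=cv2.morphologyEx(m,cv2.MORPH_CLOSE,np.ones((15,15)))
cs,_=cv2.findContours(m,0,1); k=[c for c in cs if cv2.contourArea(c)>5000 and cv2.boundingRect(c)[0]+cv2.boundingRect(c)[2]/2>150]
pts=np.array([[*(lambda d:(d@X,d@Y))(ray("wrist",q[0],100,cw)[:2]-s)] for q in max(k,key=cv2.contourArea)],np.float32)
(c,sz,a)=cv2.minAreaRect(pts); th=np.radians(a); th=(th+np.pi/4)%(np.pi/2)-np.pi/4
c=np.array(c); f=c+70*np.array([np.cos(th),np.sin(th)]); b=c-70*np.array([np.cos(th),np.sin(th)]); n=np.array([-np.sin(th),np.cos(th)])
print("size",np.round(sz,1),"centre",c.round(1),"heading",round(th,3),"front mid",f.round(1),"back L80",(b+80*n).round(1),"R80",(b-80*n).round(1))
cv2.drawContours(w,k,-1,(0,0,255),1); cv2.imwrite("pics/%s_m.png"%sys.argv[1],w)
E
python3 unit.py w21
```

```text
tip [-167.9   77.2  270.1] F [-0.3 -0.5 -0.3]
size [191.1  98.3] centre [-112.8   -2. ] heading -0.152 front mid [-43.6 -12.6] back L80 [-169.9   87.7] R80 [-194.1  -70.5]
```

View pics/w21_m.png

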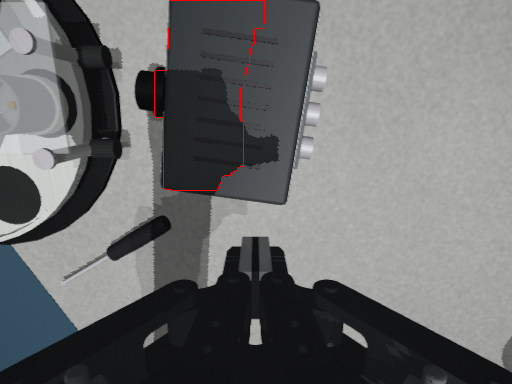

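Part of the unit's top reads brighter than my threshold, so the mask clipped it. The corners visible are (162,188), (287,204) and (319,2). I'll raise the threshold and use those corners as a cross-check.

```bash
sed -i 's/g<72/g<int(sys.argv[2])/' unit.py; python3 - <<'E'
from st import *
cw=cam("wrist"); 
f=lambda p:(lambda d:np.array([d@X,d@Y]))(ray("wrist",p,100,cw)[:2]-s)
a,b,c,d=f((162,188)),f((287,204)),f((319,2)),f((169,2)); print(a.round(1),b.round(1),c.round(1),d.round(1))
print("side heading",np.arctan2((a-b)[1],(a-b)[0]),"back",np.arctan2((b-c)[1],(b-c)[0])-np.pi/2,"front",np.arctan2((a-d)[1],(a-d)[0])-np.pi/2)
w=cv2.imread("pics/w21.png"); g=cv2.cvtColor(w,cv2.COLOR_BGR2GRAY); print(g[60,140:330:8],g[150,140:330:8])
E
python3 unit.py w22 88
```

```text
[-66.2  86.7] [-200.7  103.5] [-223.5  -87.5] [-87.6 -88.2]
side heading -0.12461953152852845 back -0.11874312094966166 front -0.12190504348323983
[173 171 167 168  58  60  61  62  64  65  62  50  62  65  67  64  74  76
  78  80  81  57 150 168] [167 163 110  28  34  35  36  37  36  36  37  36  36  38  38  34  38  37
  86  68 173 214 177 169]
tip [-168.8   77.3  270.1] F [ 0.7  0.7 -0.5]
size [184.7 160.5] centre [-139.7    2.8] heading -0.006 front mid [-69.7   2.5] back L80 [-209.3   83.2] R80 [-210.2  -76.8]
```

```bash
python3 - <<'E'
from st import *
print("hi",go(-256,-74,250),"lo",go(-256,-74,60))
E
```

```text
hi [ 87.2  18.4 151.3] lo [ 91.7 208.4 150.7]
```

Request:
carry_out(increments=[[[20, 4, 35, 0], [40, 8, 70, 0], [60, 12, 105, 0], [87, 18, 151, 0], [87, 18, 151, 0]]])

```text
clock: 51.28
tool_pos: [516.6, -409.0, 419.2]
tool_rot: [-1.574, 0.019, -2.014]
wrist_force: [-0.3, 0.2, -0.8]
grip_width: 0.2
```

Request:
carry_out(increments=[[[1, 50, 0, 0], [2, 100, 0, 0], [3, 150, 0, 0], [4.5, 190, 0, 0], [4.5, 190, 0, 0]]])

```text
clock: 51.9
tool_pos: [514.0, -408.4, 226.5]
tool_rot: [-1.58, 0.021, -2.014]
wrist_force: [-0.0, 0.2, 0.1]
grip_width: 0.2
```

```bash
python3 - <<'E'
from st import *
o=status.get_obs(); print(st(o)[0],o["wrist_force"].round(1),o["q"].round(2))
E
```

```text
[-259.2  -70.7   53.5] [-0.   0.2  0.1] [ 0.16  0.54  0.62  1.64 -0.36  1.1  -1.12]
```

Request:
carry_out(increments=[[[-8, -4, 5, 0], [-15, -4, 5, 0], [-22, -4, 7, 0], [-29, -4, 9, 0], [-36, -4, 11, 0]]])

```text
clock: 52.52
tool_pos: [538.0, -385.0, 234.2]
tool_rot: [-1.575, 0.013, -2.018]
wrist_force: [-3.3, -8.5, 5.3]
grip_width: -0.4
```

Request:
carry_out(increments=[[[-7, 0, 3, 0], [-14, 0, 6, 0], [-21, 0, 8, 0], [-28, 0, 11, 0], [-35, 0, 13, 0]]])

```text
clock: 53.15
tool_pos: [564.3, -361.8, 236.1]
tool_rot: [-1.571, 0.008, -2.02]
wrist_force: [-1.0, -7.1, -1.5]
grip_width: -0.1
```

```bash
python3 - <<'E'
from st import *
o=status.get_obs(); print(st(o)[0],o["wrist_force"].round(1))
print("back",go(-270,-90,60)); c=st(o)[0]; print("hi view",go(-165,50,265))
E
```

```text
[-197.9  -98.1   63.1] [-1.  -7.1 -1.5]
back [72.2  2.5 -7.4]
hi view [ -33.  -201.6 -148.5]
```

Request:
carry_out(increments=[[[12, 0, -5, 0], [15, -50, -30, 0], [0, -100, -70, 0], [-20, -150, -110, 0], [-33, -200, -148, 0]]])

```text
clock: 53.78
tool_pos: [447.3, -272.6, 430.5]
tool_rot: [-1.571, 0.009, -2.02]
wrist_force: [1.6, 1.4, 0.9]
grip_width: 0.2
```

Request:
carry_out(increments=[[[0, 0, 0, 0], [0, 0, 0, 0]]])

```text
clock: 54.02
tool_pos: [446.7, -272.8, 430.6]
tool_rot: [-1.57, 0.01, -2.02]
wrist_force: [-0.0, 0.9, -0.1]
grip_width: 0.0
```

```bash
python3 unit.py w23 90; python3 - <<'E'
import cv2,numpy as np
w=cv2.imread("pics/w23.png"); g=cv2.cvtColor(w,cv2.COLOR_BGR2GRAY)
for r in (40,80,120,160,200,230): 
    d=g[r,100:380].astype(int); k=np.where(np.abs(np.diff(d,n=1))>22)[0]+100; print(r,k.tolist())
for c in (190,230,270,310):
    d=g[0:300,c].astype(int); k=np.where(np.abs(np.diff(d))>22)[0]; print("col",c,k.tolist())
E
```

```text
tip [-166.8   46.   257.6] F [-0.   0.9 -0.1]
size [134.2 199.3] centre [-120.3   -1.7] heading 0.026 front mid [-50.3   0.1] back L80 [-192.4   76.4] R80 [-188.2  -83.5]
40 [120, 121, 273]
80 [103, 115, 129, 130, 278, 280, 284]
120 [108, 110, 113, 114, 134, 135, 139, 140, 283, 285, 288, 289, 302, 303]
160 [116, 117, 121, 122, 275, 287, 288, 293]
200 [106, 107, 108, 141, 142, 160, 292, 293]
230 [140, 141, 167, 168, 215]
col 190 [24, 25, 233, 279]
col 230 [18, 175, 227, 228, 246, 247, 248]
col 270 [15, 16, 137, 165, 222, 223, 245, 246, 271]
col 310 [287, 288]
```

View pics/w23_m.png

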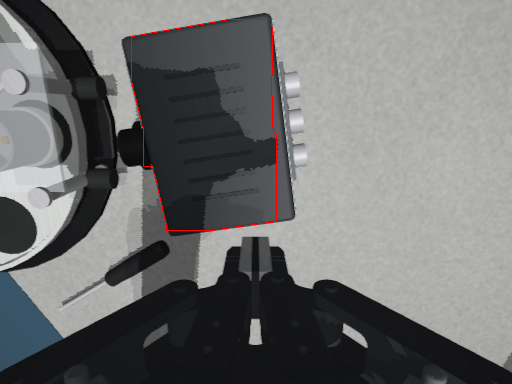

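The picture shows the unit's corners at (123,38), (270,15), (295,219) and (170,235), with the lens about to enter between the buffers. The square morphology kernel cut the rotated corners, so I'll use a round one.

```bash
sed -i 's/np.ones((45,45))/cv2.getStructuringElement(cv2.MORPH_ELLIPSE,(71,71))/; s/m\[236:\]=0/m[243:]=0/' unit.py; python3 unit.py w24 90; python3 - <<'E'
from st import *
cw=cam("wrist"); f=lambda p,z=100:(lambda d:np.array([d@X,d@Y]))(ray("wrist",p,z,cw)[:2]-s)
a,b,c,d=[f(p) for p in ((123,38),(270,15),(295,219),(170,235))]; 
for v in (a,b,c,d): print(v.round(1))
m=(a+b+c+d)/4; print("centre",m.round(1),"head",[round(float(np.arctan2(v[1],v[0])),3) for v in (a-b,d-c,-np.array([[0,-1],[1,0]])@(c-b),-np.array([[0,-1],[1,0]])@(d-a))])
print("buffers",f((105,87),55),f((118,178),55))
E
```

```text
tip [-167.    46.2  256.7] F [ 0.7 -0.1 -0.5]
size [136.1 201.6] centre [-120.8   -1.1] heading 0.027 front mid [-50.8   0.8] back L80 [-192.9   76.9] R80 [-188.5  -83. ]
[-50.8 -87.1]
[-181.6 -103.6]
[-208.6   86.1]
[-75.4 103.3]
centre [-129.1   -0.3] head [0.125, 0.129, 0.141, 0.128]
buffers [ -6.99341665 -49.22808513] [-6.86541652 50.59300501]
```

```bash
python3 - <<'E'
from st import *
print("hi",go(-242,70,245),"lo",go(-242,70,62))
E
```

```text
hi [ 75.3  10.6 -23. ] lo [ 76.9 193.6 -22.5]
```

Request:
carry_out(increments=[[[40, 0, -12, 0], [76, 11, -23, 0], [77, 60, -23, 0], [77, 120, -23, 0], [77, 180, -23, 0]]])

```text
clock: 54.75
tool_pos: [392.6, -330.9, 245.5]
tool_rot: [-1.575, 0.007, -2.022]
wrist_force: [0.5, 0.5, -0.7]
grip_width: 0.1
```

Request:
carry_out(increments=[[[0, 10, 0, 0], [0, 10, 0, 0]]])

```text
clock: 55.0
tool_pos: [392.5, -331.3, 235.2]
tool_rot: [-1.577, 0.006, -2.023]
wrist_force: [0.1, -0.1, 0.9]
grip_width: -0.2
```

```bash
python3 - <<'E'
from st import *
o=status.get_obs(); print(st(o)[0],o["wrist_force"].round(1)); print(go(-223.5,71,62),go(-184.5,88,62))
E
```

```text
[-243.6   71.5   62.2] [ 0.1 -0.1  0.9]
[-20.1   0.3   0.2] [-58.9   0.7 -17.3]
```

Request:
carry_out(increments=[[[-8, 0, 0, 0], [-16, 0, 0, 0], [-23, 0, -2, 0], [-30, 0, -5, 0], [-37, 0, -8, 0]]])

```text
clock: 55.62
tool_pos: [400.7, -296.6, 236.7]
tool_rot: [-1.575, 0.002, -2.024]
wrist_force: [-3.9, -7.7, 3.3]
grip_width: -0.0
```

Request:
carry_out(increments=[[[-7, 0, -3, 0], [-14, 0, -6, 0], [-21, 0, -9, 0], [-27, 0, -10, 0], [-27, 0, -10, 0]]])

```text
clock: 56.25
tool_pos: [401.8, -268.8, 236.9]
tool_rot: [-1.577, -0.0, -2.025]
wrist_force: [-5.1, -4.2, 3.1]
grip_width: -0.2
```

```bash
python3 - <<'E'
from st import *
o=status.get_obs(); print(st(o)[0],o["wrist_force"].round(1)); print(go(-165,50,265))
E
```

```text
[-184.1   89.6   63.9] [-5.1 -4.2  3.1]
[ -19.7 -201.3   38. ]
```

Request:
carry_out(increments=[[[12, 0, 4, 0], [15, -50, 10, 0], [0, -100, 20, 0], [-15, -150, 30, 0], [-20, -200, 38, 0]]])

```text
clock: 56.88
tool_pos: [446.5, -267.1, 438.8]
tool_rot: [-1.576, 0.001, -2.023]
wrist_force: [0.5, 0.3, 0.8]
grip_width: -0.1
```

Request:
carry_out(increments=[[[0, 0, 0, 0], [0, 0, 0, 0]]])

```text
clock: 57.12
tool_pos: [446.4, -267.1, 438.7]
tool_rot: [-1.575, 0.002, -2.023]
wrist_force: [-0.9, -0.1, -0.5]
grip_width: 0.2
```

```bash
cat > unit2.py <<'E'
from st import *
def measure(w,cw,ctr=(215,125),thr=96):
    g=cv2.GaussianBlur(cv2.cvtColor(w,cv2.COLOR_BGR2GRAY),(3,3),0); F=lambda p:(lambda d:np.array([d@X,d@Y]))(ray("wrist",p,100,cw)[:2]-s)
    def scan(p,d):
        x,y=p
        for _ in range(260):
            x+=d[0];y+=d[1]
            if not(0<=x<512 and 0<=y<384): return None
            if g[y,x]>thr: return (x,y)
    S={}
    for k,d in dict(front=(-1,0),back=(1,0),near=(0,1),far=(0,-1)).items():
        P=[scan((ctr[0]+(t if d[0]==0 else 0),ctr[1]+(t if d[0] else 0)),d) for t in (range(-85,86,3) if d[0] else range(-45,46,3))]
        P=np.array([F(p) for p in P if p],np.float32)
        if len(P)<8: print(k,"few");continue
        for _ in range(5):
            vx,vy,x,y=cv2.fitLine(P,cv2.DIST_HUBER,0,.01,.01).ravel(); e=np.abs((P[:,0]-x)*vy-(P[:,1]-y)*vx); P=P[e<=max(1.5,1.5*np.median(e))]
        h=np.arctan2(vy,vx)+(np.pi/2 if k in("front","back") else 0); h=(h+np.pi/2)%np.pi-np.pi/2
        S[k]=(np.array([x,y]),np.array([vx,vy])); print(k,len(P),"heading",h.round(3),"pt",S[k][0].round(1))
    def X2(a,b):
        t=np.linalg.solve(np.column_stack([S[a][1],-S[b][1]]),S[b][0]-S[a][0]); return S[a][0]+t[0]*S[a][1]
    try:
        C=[X2(a,b) for a in("front","back") for b in("near","far")]; print("corners",np.round(C,1).tolist(),"centre",np.mean(C,0).round(1))
    except Exception as e: print(e)
if __name__=="__main__":
    if len(sys.argv)>2: w=cv2.imread("pics/w24.png"); cw=cam("wrist",dict(tool_pos=np.array([446.7,-272.8,430.6]),tool_rot=np.array([-1.57,.01,-2.02]))); measure(w,cw); print()
    w,cw,o=snap("wrist",sys.argv[1]); print("tip",st(o)[0]); measure(w,cw)
E
python3 unit2.py w25 1
```

```text
front 29 heading 0.112 pt [-50.7 -50. ]
back 57 heading 0.14 pt [-195.5   -9.7]
near 21 heading 0.147 pt [-141.7   95.4]
far 31 heading 0.138 pt [-127.8 -101.2]
corners [[-68.19999694824219, 106.30000305175781], [-46.20000076293945, -89.80000305175781], [-208.89999389648438, 85.4000015258789], [-181.60000610351562, -108.5999984741211]] centre [-126.2   -1.7]

tip [-163.3   49.7  265.7]
front 38 heading -0.113 pt [-41.7   5.9]
back 57 heading -0.113 pt [-182.5  -15. ]
near 20 heading -0.104 pt [-141.6  100.8]
far 31 heading -0.112 pt [-128.5  -98.1]
corners [[-32.20000076293945, 89.4000015258789], [-54.5, -106.4000015258789], [-169.0, 103.69999694824219], [-191.1999969482422, -91.0999984741211]] centre [-111.7   -1.1]
```

```bash
python3 - <<'E'
from st import *
print("hi",go(-222,-73,250),"lo",go(-222,-73,63))
E
```

```text
hi [ 56.9  14.  124.1] lo [ 57.2 201.  125.3]
```

Request:
carry_out(increments=[[[20, 3, 45, 0], [40, 6, 90, 0], [57, 14, 124, 0], [57, 60, 124, 0], [57, 120, 124, 0]]])

```text
clock: 57.8
tool_pos: [531.7, -373.0, 315.0]
tool_rot: [-1.577, 0.0, -2.025]
wrist_force: [-0.6, 0.6, -0.6]
grip_width: 0.0
```

Request:
carry_out(increments=[[[0, 40, 0, 0], [0, 74, 0, 0], [0, 74, 0, 0]]])

```text
clock: 58.18
tool_pos: [529.4, -371.7, 236.6]
tool_rot: [-1.585, 0.001, -2.026]
wrist_force: [-1.1, -0.9, 0.2]
grip_width: 0.4
```

```bash
python3 - <<'E'
from st import *
o=status.get_obs(); print(st(o)[0],o["wrist_force"].round(1)); print(go(-205,-75,62),go(-171,-90,62))
E
```

```text
[-222.9  -68.2   63.7] [-1.1 -0.9  0.2]
[-18.    1.6   6.6] [-52.3   1.4  21. ]
```

Request:
carry_out(increments=[[[-4, 0, 6, 0], [-12, 0, 7, 0], [-20, 0, 8, 0], [-28, 0, 11, 0], [-35, 0, 14, 0]]])

```text
clock: 58.8
tool_pos: [556.5, -348.9, 237.8]
tool_rot: [-1.583, -0.004, -2.028]
wrist_force: [-2.2, -7.4, 0.8]
grip_width: -0.1
```

Request:
carry_out(increments=[[[-7, 0, 3, 0], [-14, 0, 6, 0], [-21, 0, 9, 0], [-23, 0, 9, 0], [-23, 0, 9, 0]]])

```text
clock: 59.42
tool_pos: [574.9, -333.5, 238.4]
tool_rot: [-1.579, -0.007, -2.028]
wrist_force: [1.1, -6.3, -3.0]
grip_width: 0.0
```

Request:
carry_out(increments=[[[12, 0, -5, 0], [12, -50, -30, 0], [0, -100, -70, 0], [-20, -150, -100, 0], [-25, -200, -138, 0]]])

```text
clock: 60.05
tool_pos: [465.0, -248.3, 439.2]
tool_rot: [-1.58, -0.005, -2.026]
wrist_force: [0.5, 1.2, 0.4]
grip_width: -0.3
```

Request:
carry_out(increments=[[[0, 0, 0, 0], [0, 0, 0, 0]]])

```text
clock: 60.3
tool_pos: [464.8, -248.0, 439.3]
tool_rot: [-1.579, -0.004, -2.025]
wrist_force: [0.5, 0.1, -0.8]
grip_width: 0.1
```

```bash
python3 unit2.py w26
```

```text
tip [-139.1   41.8  266.3]
front 29 heading 0.107 pt [-26.6 -16.8]
back 57 heading 0.115 pt [-165.7  -11.7]
near 20 heading 0.117 pt [-113.1   94.7]
far 31 heading 0.115 pt [ -98.1 -100.9]
corners [[-39.599998474121094, 103.4000015258789], [-18.600000381469727, -91.69999694824219], [-177.10000610351562, 87.19999694824219], [-154.60000610351562, -107.4000015258789]] centre [-97.5  -2.1]
```

```bash
python3 - <<'E'
from st import *
print("hi",go(-208,69,250),"lo",go(-208,69,63))
E
```

```text
hi [ 69.   16.  -25.8] lo [ 68.  202.9 -23.9]
```

Request:
carry_out(increments=[[[40, 0, -12, 0], [69, 16, -26, 0], [69, 70, -25, 0], [69, 130, -25, 0], [69, 185, -24, 0]]])

```text
clock: 60.98
tool_pos: [410.0, -299.5, 250.4]
tool_rot: [-1.584, -0.006, -2.027]
wrist_force: [1.3, 0.2, -0.5]
grip_width: -0.4
```

Request:
carry_out(increments=[[[0, 16, 0, 0], [0, 16, 0, 0], [0, 16, 0, 0]]])

```text
clock: 61.35
tool_pos: [410.7, -300.4, 236.0]
tool_rot: [-1.581, -0.007, -2.027]
wrist_force: [-0.3, 0.0, -0.2]
grip_width: 0.0
```

```bash
python3 - <<'E'
from st import *
o=status.get_obs(); print(st(o)[0],o["wrist_force"].round(1)); print(go(-191,70,62),go(-159,85,62))
E
```

```text
[-210.1   68.8   63.1] [-0.3  0.  -0.2]
[-19.1   0.9  -1.5] [-50.8   0.9 -17.1]
```

Request:
carry_out(increments=[[[-8, 0, 0, 0], [-16, 0, -2, 0], [-23, 0, -4, 0], [-30, 0, -7, 0], [-35, 0, -9, 0]]])

```text
clock: 61.98
tool_pos: [417.0, -267.1, 236.8]
tool_rot: [-1.579, -0.011, -2.028]
wrist_force: [-4.8, -7.3, 4.0]
grip_width: 0.1
```

Request:
carry_out(increments=[[[-5, 0, -2, 0], [-10, 0, -4, 0], [-15, 0, -6, 0], [-20, 0, -8, 0], [-20, 0, -8, 0]]])

```text
clock: 62.6
tool_pos: [417.3, -246.8, 236.9]
tool_rot: [-1.58, -0.014, -2.029]
wrist_force: [-4.8, -4.6, 2.4]
grip_width: -0.0
```

Request:
carry_out(increments=[[[12, 0, 4, 0], [10, -50, 8, 0], [-5, -100, 14, 0], [-20, -150, 24, 0], [-25, -200, 34, 0]]])

```text
clock: 63.22
tool_pos: [462.3, -237.0, 438.1]
tool_rot: [-1.58, -0.012, -2.027]
wrist_force: [0.8, -0.3, 0.7]
grip_width: 0.3
```

Request:
carry_out(increments=[[[0, 0, 0, 0], [0, 0, 0, 0]]])

```text
clock: 63.48
tool_pos: [462.1, -237.0, 437.7]
tool_rot: [-1.58, -0.011, -2.027]
wrist_force: [-0.2, -0.1, -0.3]
grip_width: -0.0
```

```bash
python3 unit2.py w27
```

```text
tip [-131.7   49.1  264.7]
front 16 heading -0.022 pt [14.9 -1. ]
back 57 heading -0.09 pt [-154.1   -4.3]
near 20 heading -0.088 pt [-110.4   98.8]
far 31 heading -0.09 pt [-96.5 -99.5]
corners [[16.799999237060547, 87.5999984741211], [12.5, -109.19999694824219], [-144.5, 101.80000305175781], [-162.1999969482422, -93.5999984741211]] centre [-69.4  -3.3]
```

```bash
python3 - <<'E'
from st import *
print("hi",go(-192,-76,250),"lo",go(-192,-78,62))
E
```

```text
hi [ 57.8  13.3 126.8] lo [ 55.5 201.2 130.9]
```

Request:
carry_out(increments=[[[20, 3, 45, 0], [40, 6, 90, 0], [58, 13, 130, 0], [58, 60, 131, 0], [58, 120, 131, 0]]])

```text
clock: 64.15
tool_pos: [551.4, -348.7, 313.9]
tool_rot: [-1.582, -0.013, -2.029]
wrist_force: [1.5, 0.9, -0.8]
grip_width: -0.4
```

Request:
carry_out(increments=[[[0, 40, 0, 0], [0, 73, 3, 0], [0, 73, 3, 0]]])

```text
clock: 64.53
tool_pos: [551.0, -349.7, 236.6]
tool_rot: [-1.59, -0.013, -2.03]
wrist_force: [-0.8, 0.1, -0.4]
grip_width: -0.2
```

Request:
carry_out(increments=[[[-4, 0, 0, 0], [-9, 0, 1, 0], [-14, 0, 2, 0], [-19, 0, 3, 0], [-23, 0, 4, 0]]])

```text
clock: 65.15
tool_pos: [564.0, -332.0, 236.9]
tool_rot: [-1.59, -0.016, -2.031]
wrist_force: [-5.7, -4.9, 2.9]
grip_width: -0.0
```

```bash
python3 - <<'E'
from st import *
o=status.get_obs(); c,R,_,_=st(o); print(c,"F along stop x,y",(o["wrist_force"][:2]@X).round(1),(o["wrist_force"][:2]@Y).round(1)); print(go(-161,-81,62))
E
```

```text
[-175.2  -81.8   63.9] F along stop x,y -6.8 3.1
[-14.2   1.7  -1.1]
```

Request:
carry_out(increments=[[[-5, 0, 1, 0], [-10, 0, 2, 0], [-15, 0, 3, 0], [-15, 0, 3, 0]]])

```text
clock: 65.65
tool_pos: [573.2, -322.0, 237.1]
tool_rot: [-1.587, -0.02, -2.033]
wrist_force: [0.5, -5.1, -1.6]
grip_width: -0.1
```

Request:
carry_out(increments=[[[-5, 0, 0, 0], [-10, 0, 1, 0], [-10, 0, 1, 0]]])

```text
clock: 66.03
tool_pos: [578.3, -315.5, 237.3]
tool_rot: [-1.583, -0.024, -2.034]
wrist_force: [0.6, -5.9, -1.7]
grip_width: -0.1
```

```bash
python3 - <<'E'
from st import *
o=status.get_obs(); c,R,_,_=st(o); print(c,"F along stop x,y",(o["wrist_force"][:2]@X).round(1),(o["wrist_force"][:2]@Y).round(1)); print(go(-161,-81,62))
E
```

```text
[-155.6  -88.9   64.4] F along stop x,y -5.1 -3.1
[ 5.5  2.6 -7.7]
```

Request:
carry_out(increments=[[[-4, 0, 1, 0], [-8, 0, 2, 0], [-8, 0, 2, 0]]])

```text
clock: 66.4
tool_pos: [581.3, -313.0, 237.3]
tool_rot: [-1.584, -0.031, -2.038]
wrist_force: [-3.1, -7.8, -0.6]
grip_width: 0.0
```

Request:
carry_out(increments=[[[12, 0, -5, 0], [12, -50, -30, 0], [0, -100, -70, 0], [-10, -150, -100, 0], [-10, -200, -138, 0]]])

```text
clock: 67.03
tool_pos: [467.6, -236.1, 439.7]
tool_rot: [-1.584, -0.031, -2.036]
wrist_force: [0.5, 2.7, 2.7]
grip_width: -0.0
```

Request:
carry_out(increments=[[[0, 0, 0, 0], [0, 0, 0, 0]]])

```text
clock: 67.28
tool_pos: [467.5, -235.6, 439.6]
tool_rot: [-1.584, -0.028, -2.035]
wrist_force: [0.0, -0.3, -0.5]
grip_width: 0.0
```

```bash
python3 unit2.py w28; python3 - <<'E'
from st import *
print("lo",go(-175,75,62),"hi",go(-175,75,250))
E
```

```text
tip [-130.9   45.4  266.6]
front 27 heading -0.014 pt [ 25.1 -12.2]
back 55 heading 0.047 pt [-142.9   -8. ]
near 22 heading 0.045 pt [-106.1   95.6]
far 27 heading 0.044 pt [-106.1 -100.7]
corners [[26.700000762939453, 101.69999694824219], [24.0, -94.9000015258789], [-147.8000030517578, 93.69999694824219], [-138.5, -102.0999984741211]] centre [-58.9  -0.4]
lo [ 38.3 205.5 -25.3] hi [ 44.   17.6 -28. ]
```

Request:
carry_out(increments=[[[30, 0, -14, 0], [44, 18, -28, 0], [43, 70, -27, 0], [41, 130, -26, 0], [39, 185, -26, 0]]])

```text
clock: 67.95
tool_pos: [421.4, -262.7, 251.8]
tool_rot: [-1.588, -0.033, -2.037]
wrist_force: [0.5, 1.0, 0.0]
grip_width: -0.6
```

Request:
carry_out(increments=[[[0, 18, 0, 0], [0, 18, 0, 0], [-5, 18, 0, 0], [-10, 18, 0, 0], [-15, 18, -1, 0]]])

```text
clock: 68.58
tool_pos: [427.0, -250.7, 234.7]
tool_rot: [-1.585, -0.036, -2.036]
wrist_force: [-4.1, -9.0, 5.3]
grip_width: -0.1
```

```bash
cat > ff.py <<'E'
from st import *
o=status.get_obs(); c,R,_,_=st(o); print(c,"F along stop x,y",(o["wrist_force"][:2]@X).round(1),(o["wrist_force"][:2]@Y).round(1))
E
python3 ff.py
```

```text
[-163.1   75.9   61.8] F along stop x,y -9.9 -0.1
```

Request:
carry_out(increments=[[[-4, 0, -1, 0], [-8, 0, -2, 0], [-12, 0, -2, 0], [-12, 0, -2, 0]]])

```text
clock: 69.08
tool_pos: [428.6, -242.7, 235.8]
tool_rot: [-1.585, -0.041, -2.039]
wrist_force: [-9.9, -10.3, 10.1]
grip_width: 0.2
```

Request:
carry_out(increments=[[[-4, 0, 0, 0], [-8, 0, 0, 0], [-8, 0, 0, 0]]])

```text
clock: 69.45
tool_pos: [429.3, -239.5, 236.3]
tool_rot: [-1.586, -0.048, -2.041]
wrist_force: [-10.0, -10.8, 5.0]
grip_width: -0.2
```

```bash
python3 ff.py
```

```text
[-154.    78.9   63.5] F along stop x,y -14.0 4.5
```

Request:
carry_out(increments=[[[-6, 0, 0, 0], [-12, 0, 0, 0], [-14, 0, 0, 0], [-14, 0, 0, 0]]])

```text
clock: 69.95
tool_pos: [430.1, -236.7, 236.5]
tool_rot: [-1.584, -0.065, -2.049]
wrist_force: [-16.1, -28.5, -0.8]
grip_width: -0.4
```

```bash
python3 ff.py
```

```text
[-154.1   79.3   63.8] F along stop x,y -32.7 2.4
```

Request:
carry_out(increments=[[[12, 0, 4, 0], [14, -50, 8, 0], [12, -100, 14, 0], [12, -150, 24, 0], [12, -200, 34, 0]]])

```text
clock: 70.58
tool_pos: [463.3, -252.3, 438.6]
tool_rot: [-1.583, -0.061, -2.047]
wrist_force: [1.2, -0.8, -0.4]
grip_width: 0.1
```

Request:
carry_out(increments=[[[0, 0, 0, 0], [0, 0, 0, 0]]])

```text
clock: 70.82
tool_pos: [463.3, -251.8, 438.5]
tool_rot: [-1.583, -0.06, -2.046]
wrist_force: [-0.3, -0.5, -0.4]
grip_width: 0.3
```

```bash
python3 unit2.py w29; python3 - <<'E'
from st import *
print("lo",go(-174,-78,62),"hi",go(-174,-78,250),st()[3]["tool_rot"])
E
```

```text
tip [-152.9   42.5  265.8]
front 29 heading -0.007 pt [ 27. -21.]
back 51 heading -0.007 pt [-140.8  -13.9]
near 6 heading 1.064 pt [-130.6   39.9]
far 7 heading -1.07 pt [-136.3  -54.2]
corners [[29.399999618530273, 327.70001220703125], [24.799999237060547, -348.6000061035156], [-140.5, 22.0], [-141.0, -45.5]] centre [-56.9 -11.1]
lo [  4.  202.  124.6] hi [ 15.4  14.3 122. ] [-1.58462797 -0.06069683 -2.04670737]
```

Request:
carry_out(increments=[[[6, 3, 45, 0], [12, 6, 85, 0], [15, 14, 124, 0], [12, 70, 125, 0], [9, 125, 125, 0]]])

```text
clock: 71.5
tool_pos: [564.3, -323.4, 308.6]
tool_rot: [-1.587, -0.062, -2.048]
wrist_force: [0.6, -0.4, -0.7]
grip_width: -0.1
```

Request:
carry_out(increments=[[[-2, 40, 0, 0], [-4, 74, 3, 0], [-4, 74, 3, 0]]])

```text
clock: 71.88
tool_pos: [563.9, -323.8, 230.5]
tool_rot: [-1.594, -0.062, -2.049]
wrist_force: [-0.9, -0.0, 0.5]
grip_width: -0.1
```

```bash
python3 ff.py
```

```text
[-175.7  -77.1   57.9] F along stop x,y -0.4 0.8
```

Request:
carry_out(increments=[[[-5, -4, 2, 0], [-10, -4, 2, 0], [-16, -4, 2, 0], [-22, -4, 2, 0], [-25, -4, 2, 0]]])

```text
clock: 72.5
tool_pos: [575.3, -307.2, 235.6]
tool_rot: [-1.59, -0.071, -2.052]
wrist_force: [-7.6, -12.1, 7.2]
grip_width: 0.0
```

```bash
python3 ff.py
```

```text
[-157.2  -81.    63.1] F along stop x,y -14.2 1.7
```

Request:
carry_out(increments=[[[-5, 0, 0, 0], [-9, 0, 0, 0], [-11, 0, 0, 0], [-11, 0, 0, 0]]])

```text
clock: 73.0
tool_pos: [576.5, -304.4, 236.7]
tool_rot: [-1.587, -0.083, -2.059]
wrist_force: [-6.2, -15.0, 0.7]
grip_width: -0.3
```

```bash
python3 ff.py
```

```text
[-156.3  -81.3   64.3] F along stop x,y -16.2 -0.8
```

Request:
carry_out(increments=[[[-6, 0, 0, 0], [-12, 0, 0, 0], [-13, 0, 0, 0], [-13, 0, 0, 0]]])

```text
clock: 73.5
tool_pos: [577.2, -302.0, 236.9]
tool_rot: [-1.584, -0.099, -2.067]
wrist_force: [-7.1, -19.9, -3.9]
grip_width: -0.0
```

Request:
carry_out(increments=[[[14, 0, -3, 0], [18, -50, -30, 0], [18, -100, -70, 0], [18, -150, -100, 0], [15, -210, -130, 0]]])

```text
clock: 74.12
tool_pos: [469.0, -236.7, 445.9]
tool_rot: [-1.585, -0.099, -2.067]
wrist_force: [0.6, 2.0, 2.0]
grip_width: -0.3
```

Request:
carry_out(increments=[[[0, 0, 0, 0], [0, 0, 0, 0]]])

```text
clock: 74.38
tool_pos: [469.0, -236.2, 446.0]
tool_rot: [-1.585, -0.096, -2.066]
wrist_force: [0.7, -0.3, 0.5]
grip_width: -0.3
```

```bash
python3 unit2.py w30
```

```text
tip [-142.4   44.9  273.8]
front 36 heading -0.008 pt [ 25.4 -15.6]
back 49 heading -0.006 pt [-140.3  -10.7]
near 6 heading 0.979 pt [-121.4   44.9]
far 7 heading -1.145 pt [-133.8  -51.4]
corners [[27.700000762939453, 266.70001220703125], [22.399999618530273, -395.8999938964844], [-140.1999969482422, 16.899999618530273], [-140.5, -36.599998474121094]] centre [-57.6 -37.2]
```

View pics/w30.png

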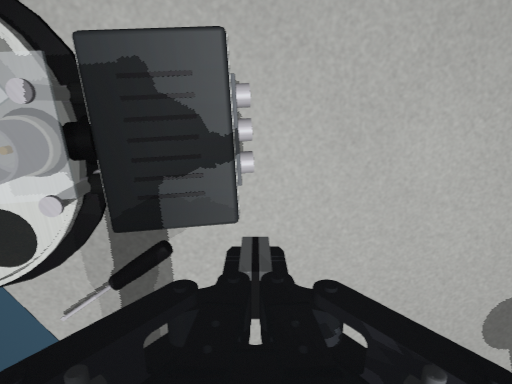

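Request:
carry_out(increments=[[[-48, 0, -33, 0], [-96, 0, -66, 0], [-144, 0, -99, 0], [-192, 0, -131, 0], [-240, 0, -164, 0]]])

```text
clock: 75.05
tool_pos: [438.2, 53.9, 421.9]
tool_rot: [-1.588, -0.103, -2.068]
wrist_force: [1.3, -0.3, 0.3]
grip_width: 0.1
```

Request:
carry_out(increments=[[[-48, 0, -33, 0], [-96, 0, -66, 0], [-144, 0, -99, 0], [-192, 0, -131, 0], [-240, 0, -164, 0]]])

```text
clock: 75.68
tool_pos: [414.1, 309.8, 398.3]
tool_rot: [-1.588, -0.11, -2.074]
wrist_force: [1.5, 0.5, -1.0]
grip_width: -0.2
```

```bash
python3 - <<'E'
from st import *
cw=cam("wrist",dict(tool_pos=np.array([469,-236.2,446]),tool_rot=np.array([-1.585,-.096,-2.066])))
for p in [(75,31),(224,27),(239,221),(113,232)]: d=ray("wrist",p,100,cw)[:2]-s; print(p,(d@X).round(1),(d@Y).round(1))
a,_,_=snap("scene","s31"); t,_,_=snap("top","t31")
A=cv2.resize(a[160:320,110:330],(800,582)) ; B=t[60:240,190:440]
cv2.imwrite("pics/v31.png",np.vstack([cv2.resize(B,(410,295)),cv2.resize(a[170:310,120:315],(410,294))]))
E
```

```text
(75, 31) -7.9 -98.8
(224, 27) -139.7 -97.3
(239, 221) -139.7 95.3
(113, 232) -3.3 95.2
```

View pics/v31.png

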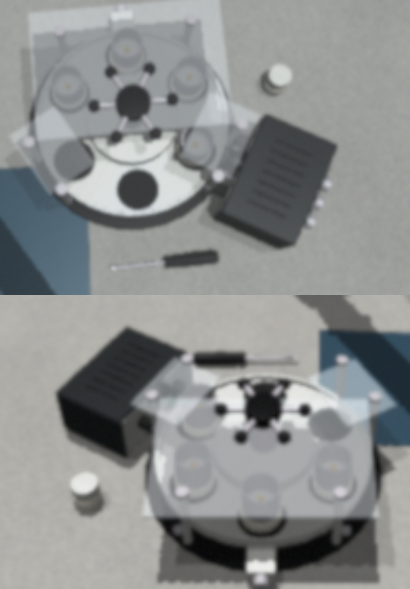

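```bash
python3 - <<'E'
from st import *
t=cv2.imread("pics/t31.png"); g=cv2.cvtColor(t,cv2.COLOR_BGR2GRAY)
m=(g<60).astype(np.uint8); n,l,S,c=cv2.connectedComponentsWithStats(m)
for i in range(1,n):
    if 8<S[i,4]<700 and 230<c[i][0]<320 and 80<c[i][1]<190: print(S[i,4],c[i].round(1),ray("top",c[i],48 if c[i][1]>165 else 154).round(1))
from bench import sign_off
sign_off()
E
```

```text
236 [270.3 120.9] [656.2  56.2 154. ]
26 [271.8 174. ] [526.6  50.   48. ]
17 [265.8 176.4] [519.4  68.3  48. ]
the job is handed in; nothing more can be done
```

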